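Load and lock the spice caddy

TASK

Lift the wooden cover off the spice caddy and lay it flat on the middle of the cork mat, then put every spice cassette that is out on the counter into a recess of its own in the caddy and press each one down until its lid is flush with the caddy's top. Once all are flush, lock them in: slide the locking bar through both brass eyelets until its brass tab comes up against the eyelet. Leave the other things on the counter where they are.

Things in the scene. Friction and masses are not known exactly. Their poses are not given: they have to be found in the camera images.
- caddy: Fixed walnut spice caddy, a block 92 x 236 x 66 mm (x, y, z) on the counter; origin at the centre of its underside, z up, y along its row of four recesses. Its flat top (deck) is 66 mm above the counter. On the deck near each end stands a brass eyelet plate, 12 mm thick along y, 30 mm wide, 29 mm tall.
- cover: Loose flat light-wood cover, 88 x 194 x 8 mm, 160 g, lying on the caddy's deck between the eyelets over the recesses at the start; origin at the centre of its underside, long side along its y. A dark wooden grip block stands in its middle, 24 mm (x) by 44 mm (y), from 8 to 38 mm above the underside.
- mat: Fixed cork mat lying on the counter, 230 mm (x) by 130 mm (y), 4 mm thick; origin at the centre of its underside.
- bar: Loose locking bar, 276 mm long in all, 50 g, lying along its own x: 240 mm of pale square wood, 10 x 10 mm, with a brass tab at the -x end, 36 mm long, 24 wide, 26 tall, flush with the bar's underside and standing up above it. Origin at mid-length on its underside. It lies with the tab upright. The tab cannot pass an eyelet.
- bar_tip (a point): Centre of the plain end of the bar, at bar x = +138 mm, 5 mm above its underside.
- bar_tab (a point): Grip point in the brass tab, at bar x = -120 mm, 16 mm above its underside; the tab spans bar x from -138 to -102 mm.
- recess0 (a point): Centre of the mouth of a recess in the caddy, at deck height, caddy y = -75 mm; axes as the caddy's. 64 mm (x) by 44 mm (y), bevelled mouth. Inside, a black friction bed starts 34 mm below the deck; pushed with about 6 N it slides down to a hard stop at 48 mm and stays where it is left (no spring). So a 48 mm cassette set in lightly stands 14 mm proud and must be pressed flush.
- recess1 (a point): Centre of the mouth of a recess in the caddy, at deck height, caddy y = -25 mm; axes as the caddy's. 64 mm (x) by 44 mm (y), bevelled mouth. Inside, a black friction bed starts 34 mm below the deck; pushed with about 6 N it slides down to a hard stop at 48 mm and stays where it is left (no spring). So a 48 mm cassette set in lightly stands 14 mm proud and must be pressed flush.
- recess2 (a point): Centre of the mouth of a recess in the caddy, at deck height, caddy y = 25 mm; axes as the caddy's. 64 mm (x) by 44 mm (y), bevelled mouth. Inside, a black friction bed starts 34 mm below the deck; pushed with about 6 N it slides down to a hard stop at 48 mm and stays where it is left (no spring). So a 48 mm cassette set in lightly stands 14 mm proud and must be pressed flush.
- recess3 (a point): Centre of the mouth of a recess in the caddy, at deck height, caddy y = 75 mm; axes as the caddy's. 64 mm (x) by 44 mm (y), bevelled mouth. Inside, a black friction bed starts 34 mm below the deck; pushed with about 6 N it slides down to a hard stop at 48 mm and stays where it is left (no spring). So a 48 mm cassette set in lightly stands 14 mm proud and must be pressed flush.
- eyelet_right (a point): Centre of the eyelet hole at caddy y = -106 mm: a square hole 18 x 18 mm running along caddy y, its centre 14 mm above the deck (80 mm above the counter); axes as the caddy's.
- eyelet_left (a point): Centre of the eyelet hole at caddy y = 106 mm: a square hole 18 x 18 mm running along caddy y, its centre 14 mm above the deck (80 mm above the counter); axes as the caddy's.
- cassette_red: Spice cassette, white with a red lid, a block 60 (x) x 40 (y) x 48 mm tall, 100 to 200 g, standing upright on the counter; may be absent. Origin at the centre of its underside. Any cassette fits any recess, 60 mm side along caddy x, either way round.
- cassette_yellow: Spice cassette, white with a yellow lid, a block 60 (x) x 40 (y) x 48 mm tall, 100 to 200 g, standing upright on the counter; may be absent. Origin at the centre of its underside. Any cassette fits any recess, 60 mm side along caddy x, either way round.
- cassette_green: Spice cassette, white with a green lid, a block 60 (x) x 40 (y) x 48 mm tall, 100 to 200 g, standing upright on the counter; may be absent. Origin at the centre of its underside. Any cassette fits any recess, 60 mm side along caddy x, either way round.
- cassette_blue: Spice cassette, white with a blue lid, a block 60 (x) x 40 (y) x 48 mm tall, 100 to 200 g, standing upright on the counter; may be absent. Origin at the centre of its underside. Any cassette fits any recess, 60 mm side along caddy x, either way round.
- ramekin: Bystander to be left alone: small white ramekin, 52 mm across, 34 mm tall; origin under its centre.
- jar: Bystander to be left alone: amber jar, 48 mm across, 70 mm tall; origin under its centre.
- mug: Bystander to be left alone: blue mug, 80 mm across, 90 mm tall; origin under its centre.
- mill: Bystander to be left alone: dark wooden pepper mill, 54 mm across, 162 mm tall; origin under its centre.
- bowl: Bystander to be left alone: terracotta bowl, 140 mm across, 55 mm tall; origin under its centre.
- spoon: Bystander to be left alone: wooden spoon lying down; origin under its centre.
Mind the look-alikes: they are no part of the job. What is shaped like the cassette_green but pink is not meant. Leave any pink look-alike of the cassette_blue alone.

How it is judged:
On the way, in this order (a step that is already met when the one before it is completed fails the run):
1. the cover is off the caddy (horizontal distance between cover and caddy above 0.13 m), for 0.2 s.
2. every cassette present sits flush in a recess (z of cassette_red in the frame of caddy between 0.014 and 0.0208 m and x of cassette_red in the frame of caddy between -0.005 and 0.005 m and y of cassette_red in the frame of caddy between -0.085 and 0.085 m and angle between each of cassette_red, cassette_yellow, cassette_green, cassette_blue's own z axis and vertical below 0.08 rad and z of cassette_yellow in the frame of caddy between 0.014 and 0.0208 m and x of cassette_yellow in the frame of caddy between -0.005 and 0.005 m and y of cassette_yellow in the frame of caddy between -0.085 and 0.085 m and z of cassette_green in the frame of caddy between 0.014 and 0.0208 m and x of cassette_green in the frame of caddy between -0.005 and 0.005 m and y of cassette_green in the frame of caddy between -0.085 and 0.085 m and z of cassette_blue in the frame of caddy between 0.014 and 0.0208 m and x of cassette_blue in the frame of caddy between -0.005 and 0.005 m and y of cassette_blue in the frame of caddy between -0.085 and 0.085 m), for 0.2 s.
3. the bar is through both eyelets, its tab up to the near one (((y of bar_tip in the frame of caddy above 0.113 m and y of bar in the frame of caddy above -0.024 m) or (y of bar_tip in the frame of caddy below -0.113 m and y of bar in the frame of caddy below 0.024 m)) and angle between the x axis of bar and the y axis of caddy, either way round below 0.1 rad and x of bar_tip in the frame of caddy between -0.01 and 0.01 m and z of bar_tip in the frame of caddy between 0.066 and 0.092 m and x of bar in the frame of caddy between -0.01 and 0.01 m and z of bar in the frame of caddy between 0.066 and 0.092 m), for 0.2 s.
At the end, for the whole second after the job is handed in: The cover lies flat on the mat, its centre within 40 mm of the mat's centre; every cassette present stands upright in a recess with its top within 3 mm of the caddy's deck; the bar runs through both eyelets with its tab within about 14 mm of the nearer one; all at rest and released (all of step 2 and all of step 3 and horizontal distance between cover and mat below 0.04 m and height (world z) of cover below 0.012 m and angle between cover's own z axis and vertical below 0.06 rad and linear speed of each of cassette_red, cassette_yellow, cassette_green, cassette_blue, cover, bar below 0.03 m/s); the robot touches nothing.
It fails at once if a bystander shoved more than 6 cm (distance of any of ramekin, jar, mug, mill, bowl, spoon from where it was at the start of the episode above 0.06 m).
It fails at once if a bystander tipped over (angle between any of ramekin, jar, mug, mill, bowl's own z axis and vertical above 0.6 rad).
Of cassette_red, cassette_yellow, cassette_green, cassette_blue only 2 to 4 are there at a start; the rules pass over those that are not, and their reading is None.
At some moment in a run one of cassette_red, cassette_yellow, cassette_green, cassette_blue, bar may be knocked a few centimetres aside while the robot is not near it.
It also fails if it takes over 210 s, if anything falls off the work surface, if the arm or the gripper's body presses on something with over 40 N, if the wrist force passes 120 N, or if a joint passes its speed limit or range.

ROBOT

A 6-joint arm with a two-finger parallel gripper is mounted at the origin on the work surface. World frame = base frame: x ahead of the robot, y to its left, z up, the work surface at z = 0. Lengths are in m, angles in rad, forces in N, time in s.
With the tool pointing down it reaches from about 0.25 to 0.8 m from the base axis. Payload 8.5 kg.
Tool frame: the origin (TCP) lies midway between the tips of the shut fingers; the grasp point (between the pads) lies 19 mm behind it (env.grip_depth is the distance from the TCP to the grasp point, in m); z points along the fingers, y is the line along which they close (so a half turn about z gives the same grasp; the last joint's range is limited). The gripper opens to 85 mm and grips with 20 to 120 N. Pads are 22 mm wide; open, the fingers measure 114 mm over their backs; the gripper's body (76 mm by 85 mm) begins 54 mm behind the grasp point. The pads swing forward as they close: fully open they stand 13 mm farther back than shut.
Start: joints at [-1.182, 0.238, -0.013, 1.319, 0, 1.571], TCP at [0.199, -0.486, 0.191] pointing down, gripper open.
Joint ranges: [-2.66, 2.66], [-1.03, 1.9], [-1.14, 1.46], [-1.82, 2.27], [-1.45, 1.34], [-3.14, 3.14]. Speed limits (rad/s): [2.22, 2.22, 2.79, 3.14, 3.14, 3.14].

INTERFACE

Orientations are given as a unit quaternion [x, y, z, w].
In Python, from workcell import env gives the robot as it stands. The module is installed in compiled form; this text tells all that it offers.
- The arm moves only by the tool drive_tool, never from a script. Its argument "plan" is a list of rows, each a list of 3 entries, a list of its own where there are three numbers: the turn, a rotation vector about the tool's x, y, z in units of 5 degrees (1.0 is 5 degrees), then the shift along the tool's x, y, z in units of 40 mm (1.0 is 40 mm), then the opening, from -1 (shut) to 1 (fully open). A call has 1 to 20 rows; each row shifts and turns the commanded pose from where the row before left it, along the tool's axes as they then stand; what a row does not reach is not made up. A row lasts 1/12 s, in which the tool goes at most 41.7 mm and 7.16 degrees, less where a joint would pass 70% of its speed; a pose out of reach is approached as far as the arm can. A call is refused whole if a number of a shift passes 1 or a number of a turn 1, either way. A call with a gripper value outside its range is refused whole. The fingers move at their own pace and stop on an object; the grip force is fixed at half the most. Time passes only in rows, so rows that do not move let the fingers close. It gives the time, the measured TCP pose, the force, the opening and the grip force at its end, in the units of the state.
- env.observe(): the state, without advancing time (a new reading comes with each control period).
- env.read_camera(name): name is "side" or "top"; returns (picture, depth): 384x512x3 uint8, red, green, blue; 384x512 float32, m along the optical axis (not along the pixel's ray), 0 where there is no reading.
- env.get_calibration(name): a dict with "fovy" (degrees; the focal length in pixels is half the picture's height over the tangent of half this angle, whatever the lens; pixels are square), "cx", "cy" (the principal point, pixels), "distortion" ([k1, k2, p1, p2, k3] as OpenCV has them; the pictures are not rectified), "rvec" (rotation vector, rad) and "tvec" (3), from world to camera coordinates, as OpenCV has them. Camera axes: x right, y down, z forward; pixel columns grow to the right and rows downward; lengths in m; the calibration is good to about 2 mm. A picture is of the moment at which its call begins. get_calibration takes no time and is no camera call.
- env.sign_off(): hands the job in; it is judged then, once.
The state is a dict: "clock": time; "joints": joint angles; "qd": joint speeds; "tau": joint torques, N m; "ee_pos": TCP position; "tool_rot": TCP orientation; "force": force on the tool from outside, world axes, zero at the start; "wrist_torque": the same for the moment, N m; "grip_width": finger opening in m; "grip_force": force on a finger pad.
Only numpy, scipy, OpenCV 4.12 (cv2) and the standard library are available. Lean on these libraries where they do the work, as an engineer would, in place of code of your own. Each camera call takes 0.05 s, during which the arm holds its last target. There are 200 camera calls.

## Working session

There is one attempt and no reset: what is moved stays moved. The work goes in short steps, Python scripts to look and compute and a tool call to move; the robot and the scene stay as the last step left them, time stands still between calls to the robot, and variables do not carry over. Pictures are saved under pics/ and viewed, at most 14 in all, crops included, and the job is handed in when it is done.

Besides the shell and the picture viewer there is one more tool, called after "Request:" in YAML: its name, and indented under it one key for each argument. drive_tool: Moves the arm, as the interface text tells. Its arguments: {"type":"object","properties":{"plan":{"type":"array","items":{"type":"array"}}},"required":["plan"]}

```bash
mkdir -p pics; cat > h.py <<'E'
import numpy as np, cv2
from workcell import env
def cal(n):
    c=env.get_calibration(n); f=192/np.tan(np.radians(c["fovy"])/2)
    K=np.array([[f,0,c["cx"]],[0,f,c["cy"]],[0,0,1]]); R=cv2.Rodrigues(np.array(c["rvec"],float))[0]
    return K,np.array(c["distortion"],float),R,np.array(c["tvec"],float)
def plane(n,uv,z):
    "cast pixels onto world plane z"
    K,D,R,t=cal(n); p=cv2.undistortPoints(np.array(uv,float).reshape(-1,1,2),K,D)[:,0]
    d=np.c_[p,np.ones(len(p))]@R; o=-R.T@t
    return o+d*((z-o[2])/d[:,2])[:,None]
def cloud(n,depth):
    K,D,R,t=cal(n); v,u=np.mgrid[:384,:512]
    p=cv2.undistortPoints(np.stack([u,v],-1).reshape(-1,1,2).astype(float),K,D)[:,0]
    P=(np.c_[p,np.ones(len(p))]*depth.reshape(-1,1)-t)@R
    P[depth.ravel()==0]=np.nan
    return P.reshape(384,512,3)
def proj(n,P):
    K,D,R,t=cal(n); return cv2.projectPoints(np.array(P,float).reshape(-1,3),R,t,K,D)[0][:,0]
def snap(n,name):
    im,d=env.read_camera(n); cv2.imwrite(f"pics/{name}.png",im[:,:,::-1]); np.save(f"pics/{name}.npy",d); return im,d
def rect(mask,P):
    "min-area rect of world xy of masked pixels"
    q=P[mask>0][:,:2]; q=q[~np.isnan(q[:,0])]; (c,s,a)=cv2.minAreaRect((q*1000).astype(np.float32)); return np.round(c,1),np.round(s,1),round(a,1)
E
python3 - <<'E'
from h import *
print(env.observe())
for n in("top","side"):
    im,d=snap(n,n+"0"); K,D,R,t=cal(n); print(n,K[0,0],D,-R.T@t,R[2])
E
```

```text
{'clock': 0.0, 'joints': array([-1.18202372e+00,  2.38814917e-01, -1.42592013e-02,  1.31918948e+00,
        1.69304647e-05,  1.57082557e+00]), 'qd': array([ 0.00058671, -0.00195605,  0.00034907,  0.00100526, -0.00060364,
       -0.00104731]), 'tau': array([ 7.67407982e-05, -5.38778257e+01,  3.46444988e+01,  1.81421929e-02,
       -1.20869015e-05,  6.82432564e-07]), 'ee_pos': array([ 0.19882966, -0.48538378,  0.19085783]), 'tool_rot': array([ 9.81168960e-01,  1.93150031e-01, -1.33416704e-04, -7.21450061e-04]), 'force': array([-0.16074808,  0.22854294, -0.93921437]), 'wrist_torque': array([ 0.0372194 ,  0.02456357, -0.02074011]), 'grip_force': 0.0, 'grip_width': 0.08533398309680577}
top 410.52084561119955 [0.00221006 0.         0.         0.         0.        ] [0.46322916 0.04471305 1.23219095] [ 0.08862415  0.01176181 -0.99599569]
side 347.29964525925243 [-0.06932177  0.          0.          0.          0.        ] [ 0.35071002 -0.64463864  0.70701472] [ 0.23250089  0.73119564 -0.64132384]
```

View pics/top0.png

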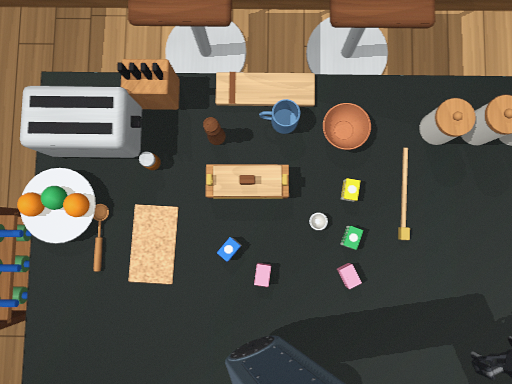

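View pics/side0.png

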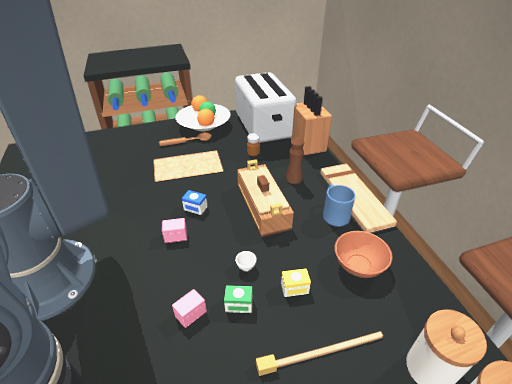

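Top view: the caddy with its cover is at (247,181), the mat at (153,244), the bar at (405,195) with its tab toward the robot, and the cassettes are yellow (351,190), green (352,238) and blue (229,249). Two pink decoys sit at (262,275) and (349,276), and there is no red. Measuring next.

```bash
cat >> h.py <<'E'
HS={"yellow":(22,38,120,120),"green":(50,75,120,80),"blue":(100,118,150,100)}
def lid(n,im,col,box=None):
    hsv=cv2.cvtColor(im,cv2.COLOR_RGB2HSV); a,b,s,v=HS[col]
    m=cv2.inRange(hsv,(a,s,v),(b,255,255))
    if box: k=np.zeros_like(m); k[box[1]:box[3],box[0]:box[2]]=1; m=m*k
    return m
def big(m):
    return max(cv2.findContours(m,cv2.RETR_EXTERNAL,cv2.CHAIN_APPROX_NONE)[0],key=cv2.contourArea)
def rectz(n,m,z):
    "min-area rect of largest contour cast to plane z (mm, deg)"
    c=big(m); q=plane(n,c.reshape(-1,2),z)[:,:2]*1000
    c,s,a=cv2.minAreaRect(q.astype(np.float32)); return np.round(c,1),np.round(s,1),round(a,1)
E
python3 - <<'E'
from h import *
im,d=cv2.imread("pics/top0.png")[:,:,::-1].copy(),np.load("pics/top0.npy")
P=cloud("top",d)
print("heights",P[330,440,2],P[180,270,2],P[180,247,2],P[245,153,2],P[190,351,2])
for c,b in(("yellow",(330,165,380,215)),("green",(330,215,380,260)),("blue",(205,230,255,270))):
    m=lid("top",im,c,b); print(c,rectz("top",m,.048))
    s=np.zeros_like(m); s[b[1]:b[3],b[0]:b[2]]=((P[b[1]:b[3],b[0]:b[2],2]>.04)); print("  depth",rect(s,P),rectz("top",s.astype(np.uint8),.048))
def H(lo,hi,b):
    s=np.zeros((384,512),np.uint8); u=P[b[1]:b[3],b[0]:b[2],2]; s[b[1]:b[3],b[0]:b[2]]=(u>lo)&(u<hi); return s
b=(195,155,300,210)
for nm,lo,hi in(("cover",.069,.082),("grip",.098,.12),("all",.06,.12),("eyel",.085,.1)):
    s=H(lo,hi,b); print(nm,rect(s,P),s.sum())
eL=H(.085,.1,(195,155,230,210)); eR=H(.085,.1,(270,155,300,210)); print("eyeL",rect(eL,P),"eyeR",rect(eR,P))
hsv=cv2.cvtColor(im,cv2.COLOR_RGB2HSV)
s=np.zeros((384,512),np.uint8); s[190:300,115:190]=(hsv[190:300,115:190,2]>110); print("mat",rectz("top",s,.004))
s=H(.004,.05,(385,130,430,250)); s2=H(.018,.05,(385,130,430,250)); print("bar",rect(s,P),"tab",rect(s2,P))
m=np.zeros((384,512),np.uint8); m[140:245,390:420]=hsv[140:245,390:420,2]>110; print("barcol",rectz("top",m,.01))
m[:226]=0; print("tabcol",rectz("top",m,.026))
for nm,b in(("ram",(300,205,335,235)),("mill",(195,110,235,150)),("jar",(135,145,170,175)),("pink1",(245,255,280,295)),("pink2",(330,258,370,295)),("mug",(258,95,302,135))):
    s=H(.02,.2,b); print(nm,rect(s,P))
E
```

```text
heights 0.004392983371662563 0.07450929975201508 0.10205042862008973 0.003310942542665297 0.05005005789718822
yellow (array([ 588.7, -202.4]), array([48.8, 60.5]), 81.6)
  depth (array([ 588.9, -204.6]), array([40.7, 60.1]), 81.5) (array([ 588.4, -203.9]), array([40.9, 60.4]), 81.1)
green (array([ 449.9, -209.3]), array([41.3, 60.2]), 71.2)
  depth (array([ 449.9, -207.8]), array([40.2, 59.8]), 71.2) (array([ 450.1, -207. ]), array([40.4, 59.8]), 71.3)
blue (array([410.7, 147.5]), array([41.9, 60.8]), 51.1)
  depth (array([411.2, 148.9]), array([39.9, 60.2]), 51.5) (array([411.4, 148.7]), array([39.9, 59.7]), 51.4)
cover (array([606.5, 100.3]), array([ 89.2, 225.8]), 0.9) 1941
grip (array([607. , 101.7]), array([213.9,  25.2]), 90.0) 139
all (array([606.9,  99. ]), array([ 90.5, 235.1]), 0.7) 2606
eyel (array([607.5,  98. ]), array([ 29. , 224.1]), 0.7) 127
eyeL (array([606.2, 204. ]), array([29. , 12.2]), 1.3) eyeR (array([608.9,  -8.3]), array([28.8, 11.4]), 0.6)
mat (array([421.8, 375.9]), array([132. , 229.9]), 87.5)
bar (array([ 595. , -380.2]), array([131.3, 358.3]), 89.0) tab (array([ 606.8, -396.6]), array([ 29. , 333.7]), 76.8)
barcol (array([ 583.6, -368.2]), array([ 32.4, 275.7]), 89.1)
tabcol (array([ 465.1, -361. ]), array([31.9, 38.2]), 89.1)
ram (array([ 494.9, -109.9]), array([46.6, 50. ]), 0.8)
mill (array([746.6, 193.5]), array([45.4, 47.8]), 77.4)
jar (array([672.9, 398.8]), array([73.9, 47.1]), 60.1)
pink1 (array([339. ,  50.5]), array([40.3, 60.2]), 82.7)
pink2 (array([ 339.8, -198.6]), array([59.6, 39.7]), 27.0)
mug (array([817.2,   3.6]), array([114.3, 130. ]), 0.7)
```

```bash
cat >> h.py <<'E'
from scipy.spatial.transform import Rotation as Ro
def st():
    o=env.observe(); return o,o["ee_pos"],Ro.from_quat(o["tool_rot"])
def psi_of(R): x=R.as_matrix()[:,0]; return np.degrees(np.arctan2(x[1],x[0]))
def down(psi):
    c,s=np.cos(np.radians(psi)),np.sin(np.radians(psi)); return Ro.from_matrix([[c,s,0],[s,-c,0],[0,0,-1]])
def go(p,psi):
    "needed turn (units of 5 deg, tool axes) and shift (units of 40 mm) in present and in turned tool axes"
    o,x,R=st(); T=down(psi); d=np.array(p)-x
    print("t%.1f at"%o["clock"],np.round(x,4),"psi %.1f"%psi_of(R),"w %.3f f %s"%(o["grip_width"],np.round(o["force"],1)))
    print(" turn",np.round(np.degrees((R.inv()*T).as_rotvec())/5,2),"shift now",np.round(R.inv().apply(d)/.04,2),"after turn",np.round(T.inv().apply(d)/.04,2))
E
python3 -c "
from h import *
go((.6072,.0985,.150),90.7)"
```

```text
t0.1 at [ 0.1988 -0.4854  0.1909] psi 22.3 w 0.085 f [0.5 1.  0.2]
 turn [-1.000e-02 -1.000e-02 -1.368e+01] shift now [14.98 -9.64  1.04] after turn [14.47 10.39  1.02]
```

Request:
drive_tool:
  plan:
    - [[0,0,0],[0.79,-0.51,0],1]
    - [[0,0,0],[0.79,-0.51,0],1]
    - [[0,0,0],[0.79,-0.51,0],1]
    - [[0,0,0],[0.79,-0.51,0],1]
    - [[0,0,0],[0.79,-0.51,0],1]
    - [[0,0,0],[0.79,-0.51,0],1]
    - [[0,0,0],[0.79,-0.51,0],1]
    - [[0,0,0],[0.79,-0.51,0],1]
    - [[0,0,0],[0.79,-0.51,0],1]
    - [[0,0,0],[0.79,-0.51,0],1]
    - [[0,0,0],[0.79,-0.51,0],1]
    - [[0,0,0],[0.79,-0.51,0],1]
    - [[0,0,0],[0.79,-0.51,0],1]
    - [[0,0,0],[0.79,-0.51,0],1]
    - [[0,0,0],[0.79,-0.51,0],1]
    - [[0,0,0],[0.79,-0.51,0],1]
    - [[0,0,0],[0.79,-0.51,0],1]
    - [[0,0,0],[0.79,-0.51,0],1]
    - [[0,0,0],[0.79,-0.51,0],1]
    - [[0,0,0],[0,0,0],1]

```text
clock: 1.77
ee_pos: [0.6104, 0.1056, 0.1897]
tool_rot: [0.981, 0.195, 0.0, -0.001]
force: [-1.5, -0.4, 0.1]
grip_width: 0.0853
grip_force: 0.0
```

Request:
drive_tool:
  plan:
    - [[0,0,-0.98],[0,0,0],1]
    - [[0,0,-0.98],[0,0,0],1]
    - [[0,0,-0.98],[0,0,0],1]
    - [[0,0,-0.98],[0,0,0],1]
    - [[0,0,-0.98],[0,0,0],1]
    - [[0,0,-0.98],[0,0,0],1]
    - [[0,0,-0.98],[0,0,0],1]
    - [[0,0,-0.98],[0,0,0],1]
    - [[0,0,-0.98],[0,0,0],1]
    - [[0,0,-0.98],[0,0,0],1]
    - [[0,0,-0.98],[0,0,0],1]
    - [[0,0,-0.98],[0,0,0],1]
    - [[0,0,-0.98],[0,0,0],1]
    - [[0,0,-0.98],[0,0,0],1]
    - [[0,0,0],[0,0,0],1]
    - [[0,0,0],[0,0,0],1]

```text
clock: 3.1
ee_pos: [0.6075, 0.1005, 0.1912]
tool_rot: [0.703, 0.712, -0.0, -0.0]
force: [0.5, 0.3, 0.3]
grip_width: 0.085
grip_force: 0.0
```

```bash
python3 -c "
from h import *
go((.6072,.0985,.078),90.7)"
```

```text
t3.1 at [0.6075 0.1005 0.1912] psi 90.7 w 0.085 f [0.5 0.3 0.3]
 turn [-0.01 -0.    0.01] shift now [-0.05 -0.01  2.83] after turn [-0.05 -0.01  2.83]
```

Request:
drive_tool:
  plan:
    - [[0,0,0],[-0.05,0,0.7],1]
    - [[0,0,0],[0,0,0.7],1]
    - [[0,0,0],[0,0,0.7],1]
    - [[0,0,0],[0,0,0.4],1]
    - [[0,0,0],[0,0,0.2],1]
    - [[0,0,0],[0,0,0.1],1]
    - [[0,0,0],[0,0,0],-1]
    - [[0,0,0],[0,0,0],-1]
    - [[0,0,0],[0,0,0],-1]
    - [[0,0,0],[0,0,0],-1]
    - [[0,0,0],[0,0,0],-1]
    - [[0,0,0],[0,0,0],-1]
    - [[0,0,0],[0,0,0],-1]
    - [[0,0,0],[0,0,0],-1]
    - [[0,0,0],[0,0,0],-1]
    - [[0,0,0],[0,0,0],-1]

```text
clock: 4.43
ee_pos: [0.6077, 0.0985, 0.0795]
tool_rot: [0.702, 0.713, -0.0, -0.0]
force: [-0.2, -0.1, -0.1]
grip_width: -0.0
grip_force: 0.0
```

```bash
python3 - <<'E'
from h import *
a,_=snap("side","s1"); b,_=snap("top","t1")
cv2.imwrite("pics/c1.png",np.hstack([cv2.resize(a[130:270,190:340],(400,373)),cv2.resize(b[130:230,190:310],(400,373))])[:,:,::-1])
print(env.observe()["ee_pos"],proj("top",[.607,.0985,.1]),proj("side",[.607,.0985,.1]))
E
```

```text
[0.6076756  0.09850103 0.07948231] [[245.63884196 178.91531209]] [[263.31842514 179.62174924]]
```

View pics/c1.png

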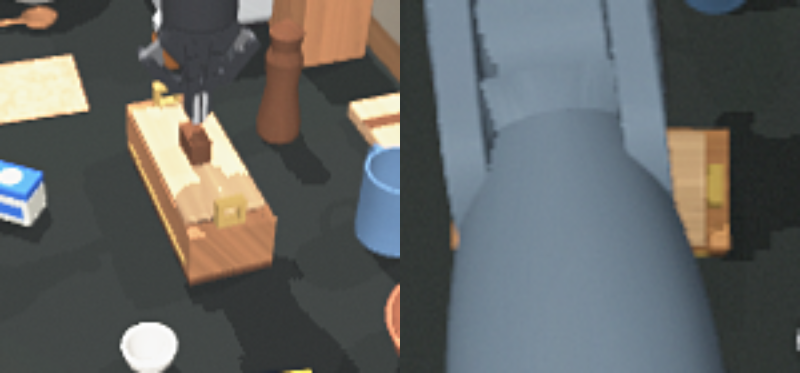

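The fingers shut on nothing. In the side crop they show at about (200,105), beyond or above the dark block at (197,145). I'll measure the fingertips with the side depth.

```bash
python3 - <<'E'
from h import *
im=cv2.imread("pics/s1.png")[:,:,::-1]; d=np.load("pics/s1.npy"); P=cloud("side",d)
for v in range(164,196,2): print(v,[tuple(np.round(P[v,u]*1000).astype(int)) for u in (258,261,263,265,267)], im[v,264])
print("tcp px",proj("side",env.observe()["ee_pos"]))
E
```

```text
164 [(np.int64(588), np.int64(92), np.int64(163)), (np.int64(595), np.int64(85), np.int64(166)), (np.int64(600), np.int64(84), np.int64(165)), (np.int64(608), np.int64(90), np.int64(160)), (np.int64(612), np.int64(86), np.int64(162))] [63 64 69]
166 [(np.int64(627), np.int64(211), np.int64(67)), (np.int64(597), np.int64(92), np.int64(154)), (np.int64(601), np.int64(86), np.int64(158)), (np.int64(608), np.int64(89), np.int64(154)), (np.int64(614), np.int64(89), np.int64(153))] [161 161 163]
168 [(np.int64(620), np.int64(190), np.int64(75)), (np.int64(598), np.int64(94), np.int64(146)), (np.int64(602), np.int64(89), np.int64(149)), (np.int64(608), np.int64(89), np.int64(147)), (np.int64(614), np.int64(89), np.int64(146))] [177 176 179]
170 [(np.int64(617), np.int64(179), np.int64(76)), (np.int64(597), np.int64(91), np.int64(141)), (np.int64(601), np.int64(84), np.int64(145)), (np.int64(608), np.int64(88), np.int64(141)), (np.int64(614), np.int64(89), np.int64(139))] [176 175 178]
172 [(np.int64(614), np.int64(170), np.int64(75)), (np.int64(597), np.int64(92), np.int64(134)), (np.int64(
[... 2200 characters left out ...]
.int64(79), np.int64(80)), (np.int64(599), np.int64(76), np.int64(81)), (np.int64(605), np.int64(77), np.int64(79)), (np.int64(611), np.int64(75), np.int64(79))] [120  81  61]
192 [(np.int64(586), np.int64(81), np.int64(73)), (np.int64(593), np.int64(77), np.int64(74)), (np.int64(598), np.int64(73), np.int64(77)), (np.int64(604), np.int64(72), np.int64(76)), (np.int64(609), np.int64(71), np.int64(75))] [197 153 117]
194 [(np.int64(582), np.int64(69), np.int64(76)), (np.int64(591), np.int64(68), np.int64(75)), (np.int64(596), np.int64(67), np.int64(74)), (np.int64(602), np.int64(66), np.int64(74)), (np.int64(606), np.int64(61), np.int64(77))] [230 188 144]
tcp px [[263.41956369 185.1900079 ]]
```

```bash
python3 - <<'E'
from h import *
print(env.grip_depth,[a for a in dir(env) if a[0]!='_'])
go((.6072,.0985,.078),90.7)
E
```

```text
0.0187 ['IKError', 'get_calibration', 'grip_depth', 'observe', 'read_camera', 'sign_off']
t4.5 at [0.6077 0.0985 0.0795] psi 90.9 w -0.000 f [ 0.3 -0.3  0.1]
 turn [-0.   -0.    0.04] shift now [ 0.   -0.01  0.04] after turn [ 0.   -0.01  0.04]
```

Request:
drive_tool:
  plan:
    - [[0,0,0],[0,0,0],1]
    - [[0,0,0],[0,0,0],1]
    - [[0,0,0],[0,0,0],1]
    - [[0,0,0],[0,0,0],1]
    - [[0,0,0],[0,0,0],1]
    - [[0,0,0],[0,0,0],1]
    - [[0,0,0],[0,0,0.1],1]
    - [[0,0,0],[0,0,0.05],1]
    - [[0,0,0],[0,0,0],1]

```text
clock: 5.28
ee_pos: [0.6073, 0.0984, 0.0728]
tool_rot: [0.702, 0.712, -0.0, -0.0]
force: [-0.2, 0.1, 0.6]
grip_width: 0.0856
grip_force: 0.0
```

```bash
python3 - <<'E'
from h import *
a,d=snap("side","s2"); P=cloud("side",d); go((.6072,.0985,.078),90.7)
cv2.imwrite("pics/c2.png",cv2.resize(a[120:230,200:330],(780,560+100),interpolation=cv2.INTER_NEAREST)[:600,:,::-1])
E
```

```text
t5.3 at [0.6074 0.0985 0.0731] psi 90.9 w 0.085 f [ 0.9  1.1 -0.3]
 turn [-0.01  0.    0.04] shift now [ 0.   -0.   -0.12] after turn [ 0.   -0.   -0.12]
```

View pics/c2.png

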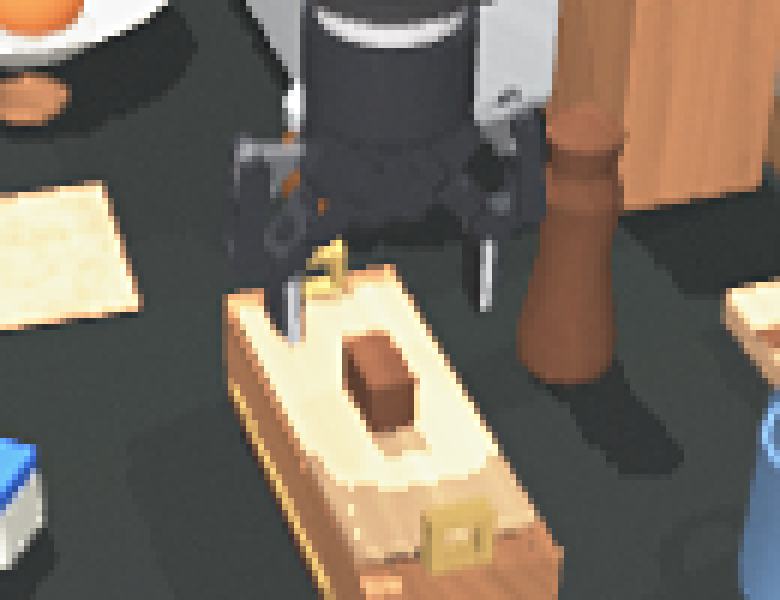

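Both fingertips hang clear above the cover, at pixels (248,176) and (281,170), so the TCP reading is off in height. Quantifying that.

```bash
python3 - <<'E'
from h import *
P=cloud("side",np.load("pics/s2.npy"))
for u,vs in((248,range(166,180,2)),(280,range(158,174,2))):
    for v in vs: print(u,v,np.round(P[v,u]*1000))
for z in (.073,.086,.1,.11,.12,.13): print(z,proj("side",[[.5655,.0985,z],[.649,.0985,z]]).round(1).tolist())
E
```

```text
248 166 [559.  87. 165.]
248 168 [559.  87. 159.]
248 170 [558.  85. 154.]
248 172 [558.  86. 146.]
248 174 [559.  88. 138.]
248 176 [558.  85. 133.]
248 178 [576. 150.  75.]
280 158 [651.  89. 172.]
280 160 [652.  91. 164.]
280 162 [651.  89. 158.]
280 164 [652.  89. 152.]
280 166 [652.  89. 145.]
280 168 [652.  87. 139.]
280 170 [652.  88. 132.]
280 172 [717. 243.   1.]
0.073 [[249.5, 189.6], [276.7, 184.3]]
0.086 [[249.4, 186.1], [276.9, 180.8]]
0.1 [[249.4, 182.3], [277.1, 177.0]]
0.11 [[249.4, 179.5], [277.3, 174.2]]
0.12 [[249.3, 176.6], [277.4, 171.4]]
0.13 [[249.3, 173.7], [277.6, 168.6]]
```

Measured: the real fingertips are about 42 mm above the reported TCP, and x and y agree. I'll go 36 mm lower and grip.

Request:
drive_tool:
  plan:
    - [[0,0,0],[0,0,0.3],1]
    - [[0,0,0],[0,0,0.3],1]
    - [[0,0,0],[0,0,0.2],1]
    - [[0,0,0],[0,0,0.1],1]
    - [[0,0,0],[0,0,0],1]
    - [[0,0,0],[0,0,0],-1]
    - [[0,0,0],[0,0,0],-1]
    - [[0,0,0],[0,0,0],-1]
    - [[0,0,0],[0,0,0],-1]
    - [[0,0,0],[0,0,0],-1]
    - [[0,0,0],[0,0,0],-1]
    - [[0,0,0],[0,0,0],-1]
    - [[0,0,0],[0,0,0],-1]
    - [[0,0,0],[0,0,0],-1]
    - [[0,0,0],[0,0,0],-1]

```text
clock: 6.58
ee_pos: [0.608, 0.0986, 0.0381]
tool_rot: [0.702, 0.712, 0.0, 0.0]
force: [-0.1, -0.2, 4.3]
grip_width: 0.0225
grip_force: 60.8
```

Request:
drive_tool:
  plan:
    - [[0,0,0],[0,0,-0.2],-1]
    - [[0,0,0],[0,0,-0.5],-1]
    - [[0,0,0],[0,0,-0.7],-1]
    - [[0,0,0],[0,0,-0.7],-1]
    - [[0,0,0],[0,0,-0.4],-1]
    - [[0,0,0],[0,0,0],-1]

```text
clock: 7.08
ee_pos: [0.6096, 0.0988, 0.1417]
tool_rot: [0.702, 0.712, 0.002, 0.002]
force: [0.8, -0.1, -1.8]
grip_width: 0.0229
grip_force: 60.0
```

```bash
python3 - <<'E'
from h import *
go((.4218,.3759,-.0225),177.5)
E
```

```text
t7.1 at [0.6096 0.0988 0.1417] psi 90.9 w 0.023 f [ 0.8 -0.1 -1.8]
 turn [  0.06   0.04 -17.33] shift now [ 6.99 -4.61  4.08] after turn [4.99 6.72 4.1 ]
```

Request:
drive_tool:
  plan:
    - [[0,0,0],[0.4,-0.26,0],-1]
    - [[0,0,0],[0.7,-0.46,0],-1]
    - [[0,0,0],[0.7,-0.46,0],-1]
    - [[0,0,0],[0.7,-0.46,0],-1]
    - [[0,0,0],[0.7,-0.46,0],-1]
    - [[0,0,0],[0.7,-0.46,0],-1]
    - [[0,0,0],[0.7,-0.46,0],-1]
    - [[0,0,0],[0.7,-0.46,0],-1]
    - [[0,0,0],[0.7,-0.46,0],-1]
    - [[0,0,0],[0.7,-0.46,0],-1]
    - [[0,0,0],[0.3,-0.2,0],-1]

```text
clock: 8.0
ee_pos: [0.4167, 0.378, 0.1365]
tool_rot: [0.701, 0.713, -0.001, -0.001]
force: [0.3, -0.2, -1.4]
grip_width: 0.0227
grip_force: 59.9
```

Request:
drive_tool:
  plan:
    - [[0,0,-0.9],[0,0,0],-1]
    - [[0,0,-0.95],[0,0,0],-1]
    - [[0,0,-0.97],[0,0,0],-1]
    - [[0,0,-0.97],[0,0,0],-1]
    - [[0,0,-0.97],[0,0,0],-1]
    - [[0,0,-0.97],[0,0,0],-1]
    - [[0,0,-0.97],[0,0,0],-1]
    - [[0,0,-0.97],[0,0,0],-1]
    - [[0,0,-0.97],[0,0,0],-1]
    - [[0,0,-0.97],[0,0,0],-1]
    - [[0,0,-0.97],[0,0,0],-1]
    - [[0,0,-0.97],[0,0,0],-1]
    - [[0,0,-0.97],[0,0,0],-1]
    - [[0,0,-0.97],[0,0,0],-1]
    - [[0,0,-0.97],[0,0,0],-1]
    - [[0,0,-0.97],[0,0,0],-1]
    - [[0,0,-0.97],[0,0,0],-1]
    - [[0,0,-0.97],[0,0,0],-1]
    - [[0,0,0],[0,0,0],-1]

```text
clock: 9.58
ee_pos: [0.4189, 0.3752, 0.1365]
tool_rot: [0.018, 1.0, -0.001, -0.001]
force: [-0.2, -0.1, -1.5]
grip_width: 0.0231
grip_force: 59.9
```

```bash
python3 - <<'E'
from h import *
go((.4218,.3759,-.0225),177.5)
E
```

```text
t9.6 at [0.4189 0.3752 0.1365] psi 177.9 w 0.023 f [-0.2 -0.1 -1.5]
 turn [-0.01 -0.01  0.09] shift now [-0.08  0.02  3.98] after turn [-0.07  0.02  3.98]
```

Request:
drive_tool:
  plan:
    - [[0,0,0],[-0.07,0,0.7],-1]
    - [[0,0,0],[0,0,0.8],-1]
    - [[0,0,0],[0,0,0.8],-1]
    - [[0,0,0],[0,0,0.8],-1]
    - [[0,0,0],[0,0,0.5],-1]
    - [[0,0,0],[0,0,0.2],-1]
    - [[0,0,0],[0,0,0.1],-1]
    - [[0,0,0],[0,0,0.05],-1]
    - [[0,0,0],[0,0,0.03],-1]
    - [[0,0,0],[0,0,0],-1]
    - [[0,0,0],[0,0,0],-1]

```text
clock: 10.5
ee_pos: [0.4229, 0.3762, -0.0205]
tool_rot: [0.02, 1.0, 0.001, 0.001]
force: [0.3, 0.4, -1.2]
grip_width: 0.023
grip_force: 59.9
```

Request:
drive_tool:
  plan:
    - [[0,0,0],[0,0,0.04],-1]
    - [[0,0,0],[0,0,0.03],-1]
    - [[0,0,0],[0,0,0],-1]
    - [[0,0,0],[0,0,0],-1]

```text
clock: 10.83
ee_pos: [0.4226, 0.3759, -0.0239]
tool_rot: [0.02, 1.0, 0.0, 0.0]
force: [0.0, 0.6, 3.8]
grip_width: 0.0229
grip_force: 60.5
```

Request:
drive_tool:
  plan:
    - [[0,0,0],[0,0,0],0]
    - [[0,0,0],[0,0,0],1]
    - [[0,0,0],[0,0,0],1]
    - [[0,0,0],[0,0,0],1]
    - [[0,0,0],[0,0,0],1]
    - [[0,0,0],[0,0,0],1]
    - [[0,0,0],[0,0,-0.3],1]
    - [[0,0,0],[0,0,-0.7],1]
    - [[0,0,0],[0,0,-0.8],1]
    - [[0,0,0],[0,0,-0.8],1]
    - [[0,0,0],[0,0,-0.4],1]
    - [[0,0,0],[0,0,0],1]

```text
clock: 11.83
ee_pos: [0.4241, 0.3772, 0.0997]
tool_rot: [0.02, 1.0, 0.002, 0.002]
force: [-0.3, 0.3, -0.2]
grip_width: 0.0851
grip_force: 0.0
```

```bash
python3 - <<'E'
from h import *
im,d=snap("top","t3"); P=cloud("top",d)
for c,b in(("yellow",(320,150,385,225)),("green",(320,205,385,270)),("blue",(195,215,265,280))):
    s=np.zeros((384,512),np.uint8); m=lid("top",im,c,b); print(c,m.sum()//255,rectz("top",m,.048) if m.any() else 0)
go((.4113,.1488,.04),51.5)
E
```

```text
yellow 265 (array([ 588.7, -202.2]), array([49.3, 60.5]), 81.6)
green 251 (array([ 449.9, -209.3]), array([41.3, 60.2]), 71.2)
blue 243 (array([410.5, 147.6]), array([41.8, 60.4]), 51.0)
t11.9 at [0.4232 0.3765 0.0975] psi 177.7 w 0.085 f [-0.1 -0.1 -1. ]
 turn [ 5.000e-02 -2.000e-02  2.525e+01] shift now [ 0.08 -5.7   1.42] after turn [-4.64  3.31  1.44]
```

View pics/t3.png

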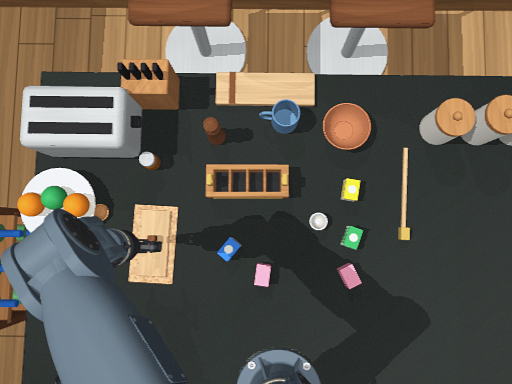

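Top view: the cover lies centred on the mat at (153,244), the caddy is open at (247,181), and the cassettes and bar haven't moved. Next is the blue cassette.

Request:
drive_tool:
  plan:
    - [[0,0,0],[0,-0.4,0],1]
    - [[0,0,0],[0,-0.8,0],1]
    - [[0,0,0],[0,-0.9,0],1]
    - [[0,0,0],[0,-0.9,0],1]
    - [[0,0,0],[0,-0.9,0],1]
    - [[0,0,0],[0,-0.9,0],1]
    - [[0,0,0],[0.1,-0.9,0],1]
    - [[0,0,0],[0,0,0],1]

```text
clock: 12.55
ee_pos: [0.4064, 0.1427, 0.0941]
tool_rot: [0.022, 1.0, -0.001, -0.002]
force: [0.5, 0.1, 0.8]
grip_width: 0.0855
grip_force: 0.0
```

Request:
drive_tool:
  plan:
    - [[0,0,-0.8],[0,0,0],1]
    - [[0,0,-0.9],[0,0,0.1],1]
    - [[0,0,-0.9],[0,0,0.1],1]
    - [[0,0,-0.9],[0,0,0.1],1]
    - [[0,0,-0.9],[0,0,0.1],1]
    - [[0,0,-0.9],[0,0,0.1],1]
    - [[0,0,-0.9],[0,0,0.1],1]
    - [[0,0,-0.9],[0,0,0.1],1]
    - [[0,0,-0.9],[0,0,0.1],1]
    - [[0,0,-0.9],[0,0,0.1],1]
    - [[0,0,-0.9],[0,0,0.1],1]
    - [[0,0,-0.9],[0,0,0],1]
    - [[0,0,0],[0,0,0],1]
    - [[0,0,0],[0,0,0],1]

```text
clock: 13.72
ee_pos: [0.4086, 0.1478, 0.0547]
tool_rot: [-0.431, 0.902, 0.0, -0.001]
force: [0.0, 0.5, 0.6]
grip_width: 0.0854
grip_force: 0.0
```

```bash
python3 - <<'E'
from h import *
go((.411,.1485,-.024),231.4)
E
```

```text
t13.7 at [0.4086 0.1478 0.0547] psi -128.9 w 0.085 f [0.  0.5 0.6]
 turn [ 0.01 -0.01 -0.06] shift now [-0.05 -0.04  1.97] after turn [-0.05 -0.04  1.97]
```

Request:
drive_tool:
  plan:
    - [[0,0,0],[-0.05,-0.04,0.5],1]
    - [[0,0,0],[0,0,0.7],1]
    - [[0,0,0],[0,0,0.5],1]
    - [[0,0,0],[0,0,0.27],1]
    - [[0,0,0],[0,0,0],1]
    - [[0,0,0],[0,0,0],-1]
    - [[0,0,0],[0,0,0],-1]
    - [[0,0,0],[0,0,0],-1]
    - [[0,0,0],[0,0,0],-1]
    - [[0,0,0],[0,0,0],-1]
    - [[0,0,0],[0,0,0],-1]
    - [[0,0,0],[0,0,-0.2],-1]
    - [[0,0,0],[0,0,-0.5],-1]
    - [[0,0,0],[0,0,-0.7],-1]
    - [[0,0,0],[0,0,-0.7],-1]
    - [[0,0,0],[0,0,-0.6],-1]
    - [[0,0,0],[0,0,-0.5],-1]
    - [[0,0,0],[0,0,0],-1]

```text
clock: 15.22
ee_pos: [0.414, 0.1492, 0.1091]
tool_rot: [-0.432, 0.902, -0.0, 0.003]
force: [1.3, 0.9, -1.2]
grip_width: 0.0589
grip_force: 65.1
```

```bash
cat >> h.py <<'E'
C0=np.array([.6072,.0982]); YAW=np.radians(.72)
def cad(x,y): c,s=np.cos(YAW),np.sin(YAW); return C0+np.array([c*x-s*y,s*x+c*y])
E
python3 - <<'E'
from h import *
go((*cad(0,75),.10),270.7); print(cad(0,75))
a,_=snap("side","s4")
cv2.imwrite("pics/c4.png",cv2.resize(a[90:240,140:320],(720,600),interpolation=cv2.INTER_NEAREST)[:,:,::-1])
E
```

```text
t15.2 at [0.414  0.1492 0.1091] psi -128.8 w 0.059 f [ 1.3  0.9 -1.2]
 turn [-0.06  0.05 -7.9 ] shift now [-1448.59  1188.36     4.36] after turn [-1.87367e+03 -4.16000e+00  2.30000e-01]
[-0.33525299 75.09227832]
```

View pics/c4.png

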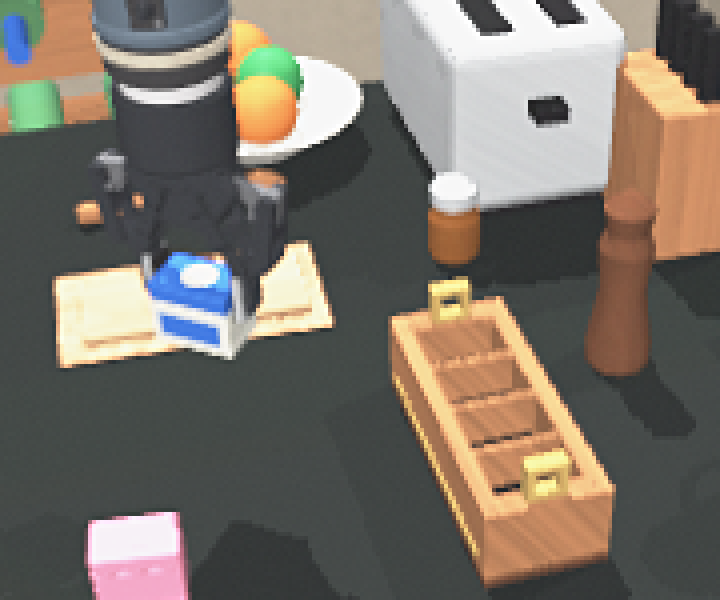

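```bash
python3 - <<'E'
from h import *
print(cad(0,.075)); go((*cad(0,.075),.075),270.7)
E
```

```text
[0.60625755 0.17319408]
t15.3 at [0.4132 0.1489 0.107 ] psi -128.8 w 0.059 f [ 0.1  0.5 -1.3]
 turn [-0.04  0.03 -7.9 ] shift now [-3.49 -3.38  0.82] after turn [-0.55 -4.83  0.8 ]
```

Request:
drive_tool:
  plan:
    - [[0,0,0],[-0.3,-0.28,0],-1]
    - [[0,0,0],[-0.6,-0.6,0],-1]
    - [[0,0,0],[-0.6,-0.6,0],-1]
    - [[0,0,0],[-0.6,-0.6,0],-1]
    - [[0,0,0],[-0.6,-0.6,0],-1]
    - [[0,0,0],[-0.5,-0.5,0],-1]
    - [[0,0,0],[-0.29,-0.2,0],-1]
    - [[0,0,-0.9],[0,0,0.1],-1]
    - [[0,0,-1],[0,0,0.1],-1]
    - [[0,0,-1],[0,0,0.1],-1]
    - [[0,0,-1],[0,0,0.1],-1]
    - [[0,0,-1],[0,0,0.1],-1]
    - [[0,0,-1],[0,0,0.1],-1]
    - [[0,0,-1],[0,0,0.1],-1]
    - [[0,0,-1],[0,0,0.1],-1]
    - [[0,0,0],[0,0,0],-1]
    - [[0,0,0],[0,0,0],-1]

```text
clock: 16.68
ee_pos: [0.6037, 0.1724, 0.0716]
tool_rot: [0.711, -0.704, -0.001, 0.001]
force: [-0.2, -0.4, -0.8]
grip_width: 0.0591
grip_force: 65.0
```

```bash
python3 - <<'E'
from h import *
go((*cad(0,.075),.018),270.7)
a,_=snap("side","s5")
cv2.imwrite("pics/c5.png",cv2.resize(a[120:250,200:330],(600,600),interpolation=cv2.INTER_NEAREST)[:,:,::-1])
E
```

```text
t16.7 at [0.6037 0.1724 0.0716] psi -89.4 w 0.059 f [-0.2 -0.4 -0.8]
 turn [ 0.02 -0.01 -0.03] shift now [-0.02 -0.07  1.34] after turn [-0.02 -0.06  1.34]
```

View pics/c5.png

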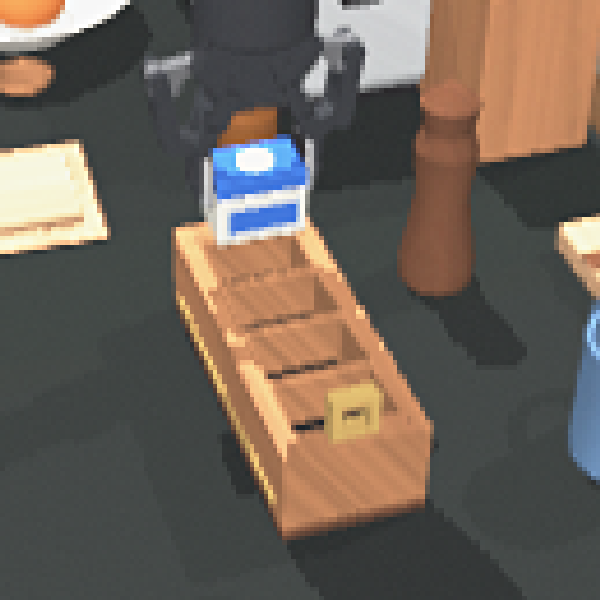

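The blue cassette is held over recess3, and its lower front edge runs from (247,172.7) to (266,170.3). Casting that to check the offset.

```bash
python3 - <<'E'
from h import *
P=cloud("side",np.load("pics/s5.npy")); im=cv2.imread("pics/s5.png")[:,:,::-1]
print(plane("side",[(246.8,172.6),(266.1,170.2)],.0956).round(4), "expect y", cad(0,.055))
q=P[160:171,250:263].reshape(-1,3); print("front face median",np.median(q,0).round(4), "want y~", .1532)
# recess mouths: dividers from t3 by height
T=cloud("top",np.load("pics/t3.npy")); 
b=T[160:205,200:295]; z=b[...,2]
m=(z>.060)&(z<.072)
ys=np.nanmedian(b[18:24,:,1],0); zz=np.nanmedian(z[18:24],0); print([(int(y*1000),int(h*1000)) for y,h in zip(ys,zz)])
E
```

```text
[[0.5729 0.1504 0.0956]
 [0.6312 0.1451 0.0956]] expect y [0.60650887 0.15319566]
front face median [nan nan nan] want y~ 0.1532
[(241, 0), (238, 1), (235, 0), (232, 0), (229, 0), (226, 0), (209, 93), (206, 94), (203, 95), (201, 95), (198, 95), (198, 71), (196, 64), (195, 53), (194, 31), (192, 31), (189, 32), (186, 30), (183, 31), (180, 31), (177, 31), (174, 29), (171, 31), (168, 30), (165, 30), (162, 31), (159, 30), (156, 31), (150, 65), (147, 64), (145, 63), (145, 25), (141, 31), (138, 32), (136, 30), (133, 31), (130, 30), (127, 31), (124, 30), (121, 32), (118, 29), (115, 31), (112, 32), (109, 31), (106, 33), (104, 7), (99, 63), (96, 63), (95, 19), (91, 32), (88, 32), (85, 31), (82, 32), (79, 33), (77, 31), (74, 29), (71, 30), (68, 34), (65, 32), (62, 32), (59, 30), (56, 30), (53, 6), (50, 62), (47, 65), (44, 7), (41, 31), (38, 32), (35, 30), (32, 31), (29, 33), (26, 31), (24, 33), (21, 32), (18, 31), (15, 31), (12, 30), (9, 30), (6, 32), (2, 6), (1, 48), (-1, 65), (-2, 96), (-5, 93), (-8, 94), (-11, 94), (-13, 95), (-18, 64), (-24, 0), (-27, -1), (-30, -1), (-33, 0), (-36, 0), (-39, 0), (-43, -2)]
```

Request:
drive_tool:
  plan:
    - [[0,0,0],[0,-0.06,0.3],-1]
    - [[0,0,0],[0,0,0.2],-1]
    - [[0,0,0],[0,0,0.1],-1]
    - [[0,0,0],[0,0,0.1],-1]
    - [[0,0,0],[0,0,0.06],-1]
    - [[0,0,0],[0,0,0.03],-1]
    - [[0,0,0],[0,0,0],-1]

```text
clock: 17.32
ee_pos: [0.6068, 0.1726, 0.0409]
tool_rot: [0.712, -0.703, -0.0, 0.0]
force: [0.0, -0.1, -1.6]
grip_width: 0.059
grip_force: 65.0
```

Request:
drive_tool:
  plan:
    - [[0,0,0],[0,0,0.05],-1]
    - [[0,0,0],[0,0,0.05],-1]
    - [[0,0,0],[0,0,0.05],-1]
    - [[0,0,0],[0,0,0],-1]

```text
clock: 17.65
ee_pos: [0.6067, 0.1726, 0.0348]
tool_rot: [0.712, -0.703, -0.0, 0.0]
force: [-0.3, -0.7, -2.2]
grip_width: 0.059
grip_force: 65.0
```

Request:
drive_tool:
  plan:
    - [[0,0,0],[0,0,0.1],-1]
    - [[0,0,0],[0,0,0.1],-1]
    - [[0,0,0],[0,0,0.08],-1]
    - [[0,0,0],[0,0,0],-1]
    - [[0,0,0],[0,0,0],1]
    - [[0,0,0],[0,0,0],1]
    - [[0,0,0],[0,0,0],1]
    - [[0,0,0],[0,0,0],1]
    - [[0,0,0],[0,0,-0.3],1]
    - [[0,0,0],[0,0,-0.6],1]
    - [[0,0,0],[0,0,-0.6],-1]
    - [[0,0,0],[0,0,0],-1]
    - [[0,0,0],[0,0,0],-1]
    - [[0,0,0],[0,0,0],-1]
    - [[0,0,0],[0,0,0],-1]
    - [[0,0,0],[0,0,0],-1]
    - [[0,0,0],[0,0,0],-1]
    - [[0,0,0],[0,0,0],-1]

```text
clock: 19.15
ee_pos: [0.6066, 0.1726, 0.0833]
tool_rot: [0.712, -0.703, -0.0, 0.0]
force: [-0.4, -0.7, 0.9]
grip_width: -0.0004
grip_force: 0.0
```

```bash
python3 - <<'E'
from h import *
go((*cad(0,.075),.030),270.7)
a,d=snap("side","s6"); P=cloud("side",d)
m=lid("side",a,"blue",(235,150,275,185)); q=P[m>0]; print(np.nanmedian(q,0),m.sum()//255, rectz("side",m,.080))
E
```

```text
t19.1 at [0.6066 0.1726 0.0833] psi -89.3 w -0.000 f [-0.4 -0.7  0.9]
 turn [ 0.01 -0.    0.01] shift now [-0.02  0.01  1.33] after turn [-0.02  0.01  1.33]
[0.60504232 0.15316988 0.07629132] 102 (array([602.1, 159. ]), array([58.9, 46.1]), 1.3)
```

Request:
drive_tool:
  plan:
    - [[0,0,0],[0,0,0.5],-1]
    - [[0,0,0],[0,0,0.4],-1]
    - [[0,0,0],[0,0,0.15],-1]
    - [[0,0,0],[0,0,0.1],-1]
    - [[0,0,0],[0,0,0.1],-1]
    - [[0,0,0],[0,0,0.08],-1]
    - [[0,0,0],[0,0,0],-1]

```text
clock: 19.78
ee_pos: [0.607, 0.1727, 0.0307]
tool_rot: [0.712, -0.703, 0.0, -0.0]
force: [0.4, 0.4, 0.2]
grip_width: -0.0002
grip_force: 0.0
```

Request:
drive_tool:
  plan:
    - [[0,0,0],[0,0,0.05],-1]
    - [[0,0,0],[0,0,0.05],-1]
    - [[0,0,0],[0,0,0],-1]

```text
clock: 20.03
ee_pos: [0.6074, 0.1728, 0.0269]
tool_rot: [0.712, -0.703, 0.0, -0.001]
force: [-0.3, 0.3, 1.3]
grip_width: 0.0003
grip_force: 0.7
```

Request:
drive_tool:
  plan:
    - [[0,0,0],[0,0,0.04],-1]

```text
clock: 20.12
ee_pos: [0.6078, 0.1729, 0.026]
tool_rot: [0.712, -0.703, 0.0, -0.001]
force: [-3.6, -1.2, 27.6]
grip_width: 0.0001
grip_force: 13.7
```

Request:
drive_tool:
  plan:
    - [[0,0,0],[0,0,0.04],-1]

```text
clock: 20.2
ee_pos: [0.6082, 0.173, 0.026]
tool_rot: [0.712, -0.703, 0.001, -0.002]
force: [-8.4, -2.2, 34.4]
grip_width: 0.0001
grip_force: 17.5
```

Request:
drive_tool:
  plan:
    - [[0,0,0],[0,0,0.04],-1]

```text
clock: 20.28
ee_pos: [0.6086, 0.1731, 0.0258]
tool_rot: [0.712, -0.703, 0.001, -0.002]
force: [-10.9, -4.1, 46.8]
grip_width: 0.0001
grip_force: 23.2
```

```bash
python3 - <<'E'
from h import *
go((*cad(0,.075),.030),270.7)
a,d=snap("side","s7"); P=cloud("side",d)
m=lid("side",a,"blue",(235,150,275,185)); q=P[m>0]; print(np.nanmedian(q,0),np.nanmax(q[:,2]),m.sum()//255)
cv2.imwrite("pics/c7.png",cv2.resize(a[130:230,210:310],(600,600),interpolation=cv2.INTER_NEAREST)[:,:,::-1])
E
```

```text
t20.3 at [0.6086 0.1731 0.0258] psi -89.3 w 0.000 f [-10.9  -4.1  46.8]
 turn [-0.06  0.02  0.01] shift now [-0.    0.06 -0.1 ] after turn [-0.    0.06 -0.1 ]
[0.59432566 0.16416438 0.06672787] 0.06991837757716361 68
```

View pics/c7.png

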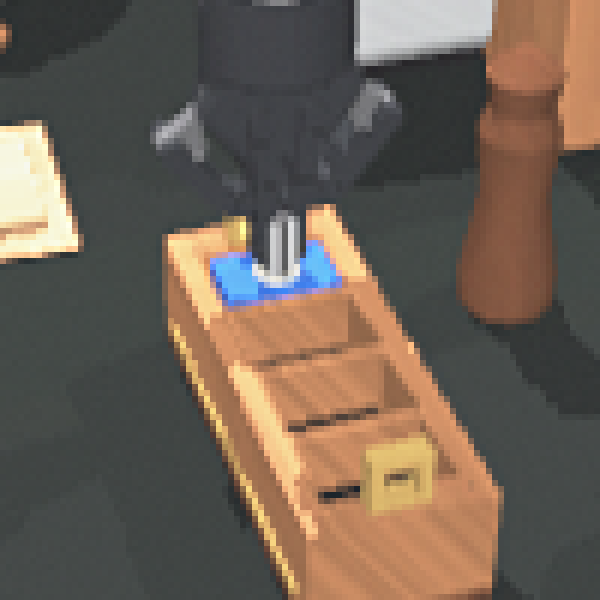

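The blue lid is flush in recess3: it hit the hard stop at reported z 0.026, so the height offset is 40 mm. Next is yellow.

Request:
drive_tool:
  plan:
    - [[0,0,0],[0,0,-0.15],-1]
    - [[0,0,0],[0,0,-0.5],-1]
    - [[0,0,0],[0,0,-0.7],1]
    - [[0,0,0],[0,0,-0.7],1]
    - [[0,0,0],[0,0,-0.3],1]
    - [[0,0,0],[0,0,0],1]

```text
clock: 20.83
ee_pos: [0.609, 0.1732, 0.1194]
tool_rot: [0.712, -0.703, 0.001, -0.003]
force: [0.5, 0.4, 0.1]
grip_width: 0.0481
grip_force: 0.0
```

```bash
cat >> h.py <<'E'
BX={"yellow":(320,150,385,225),"green":(320,205,385,270)}
def look(name):
    im,d=snap("top",name); P=cloud("top",d)
    for c in BX:
        b=BX[c]; m=lid("top",im,c,b)
        if m.sum()<255*60: print(c,"hidden"); continue
        x,y,w,h=cv2.boundingRect(big(m)); k=np.zeros_like(m); k[y-4:y+h+4,x-4:x+w+4]=1
        s=(k*((P[...,2]>.04)&(P[...,2]<.056))).astype(np.uint8); print(c,"lid",rectz("top",m,.048),"depth",rect(s,P),rectz("top",s,.048))
    hsv=cv2.cvtColor(im,cv2.COLOR_RGB2HSV); m=np.zeros((384,512),np.uint8); m[130:260,385:430]=hsv[130:260,385:430,2]>110
    print("bar",rectz("top",m,.01))
E
python3 - <<'E'
from h import *
look("t8"); go((.5887,-.2038,.04),261.5)
E
```

```text
yellow lid (array([ 588.5, -203.3]), array([47.2, 60.4]), 81.2) depth (array([ 588.7, -204.9]), array([40.8, 59.7]), 81.2) (array([ 588.5, -204. ]), array([40.7, 60.2]), 80.4)
green lid (array([ 449.9, -209.5]), array([41.5, 59.7]), 70.1) depth (array([ 449.9, -207.9]), array([40.8, 59.8]), 71.4) (array([ 450., -207.]), array([40.4, 60. ]), 71.3)
bar (array([ 583.6, -371.4]), array([ 26.4, 275.6]), 89.0)
t20.9 at [0.6081 0.173  0.1173] psi -89.3 w 0.056 f [ 1.  -0.3 -0.3]
 turn [-0.03  0.01  1.85] shift now [9.41 0.61 1.92] after turn [ 9.39 -0.91  1.93]
```

Request:
drive_tool:
  plan:
    - [[0,0,0],[0.4,0,0],1]
    - [[0,0,0],[0.8,0.05,0],1]
    - [[0,0,0],[0.91,0.06,0],1]
    - [[0,0,0],[0.91,0.06,0],1]
    - [[0,0,0],[0.91,0.06,0],1]
    - [[0,0,0],[0.91,0.06,0],1]
    - [[0,0,0],[0.91,0.06,0],1]
    - [[0,0,0],[0.91,0.06,0],1]
    - [[0,0,0],[0.91,0.06,0],1]
    - [[0,0,0],[0.91,0.06,0],1]
    - [[0,0,0],[0.6,0.06,0],1]
    - [[0,0,0.62],[0.33,0.08,0.2],1]
    - [[0,0,0.62],[0,0,0.5],1]
    - [[0,0,0.61],[0,0,0.4],1]
    - [[0,0,0],[0,0,0.3],1]
    - [[0,0,0],[0,0,0],1]
    - [[0,0,0],[0,0,0],1]

```text
clock: 22.3
ee_pos: [0.5834, -0.2042, 0.0584]
tool_rot: [-0.653, 0.758, 0.001, -0.001]
force: [-0.3, -0.0, 0.2]
grip_width: 0.0852
grip_force: 0.0
```

```bash
python3 - <<'E'
from h import *
go((.5887,-.2041,-.022),261.3)
E
```

```text
t22.3 at [ 0.5834 -0.2042  0.0584] psi -98.5 w 0.085 f [-0.3 -0.   0.2]
 turn [0.04 0.01 0.04] shift now [-0.02 -0.14  2.01] after turn [-0.02 -0.13  2.01]
```

Request:
drive_tool:
  plan:
    - [[0,0,0],[-0.02,-0.14,0.5],1]
    - [[0,0,0],[0,0,0.7],1]
    - [[0,0,0],[0,0,0.5],1]
    - [[0,0,0],[0,0,0.3],1]
    - [[0,0,0],[0,0,0],1]
    - [[0,0,0],[0,0,0],-1]
    - [[0,0,0],[0,0,0],-1]
    - [[0,0,0],[0,0,0],-1]
    - [[0,0,0],[0,0,0],-1]
    - [[0,0,0],[0,0,0],-1]
    - [[0,0,0],[0,0,0],-1]
    - [[0,0,0],[0,0,-0.2],-1]
    - [[0,0,0],[0,0,-0.5],-1]
    - [[0,0,0],[0,0,-0.7],-1]
    - [[0,0,0],[0,0,-0.7],-1]
    - [[0,0,0],[0,0,-0.5],-1]
    - [[0,0,0],[0,0,0],-1]

```text
clock: 23.72
ee_pos: [0.5932, -0.205, 0.0895]
tool_rot: [-0.653, 0.758, -0.003, 0.002]
force: [0.4, 0.6, 0.5]
grip_width: 0.0591
grip_force: 65.2
```

```bash
python3 - <<'E'
from h import *
go((*cad(0,.025),.042),270.7)
E
```

```text
t23.7 at [ 0.5932 -0.205   0.0895] psi -98.5 w 0.059 f [0.4 0.6 0.5]
 turn [-0.08 -0.02 -1.84] shift now [-8.17  0.89  1.17] after turn [-8.2  -0.44  1.19]
```

Request:
drive_tool:
  plan:
    - [[0,0,0],[-0.4,0.05,0],-1]
    - [[0,0,0],[-0.8,0.09,0],-1]
    - [[0,0,0],[-0.9,0.1,0],-1]
    - [[0,0,0],[-0.9,0.1,0],-1]
    - [[0,0,0],[-0.9,0.1,0],-1]
    - [[0,0,0],[-0.9,0.1,0],-1]
    - [[0,0,0],[-0.9,0.1,0],-1]
    - [[0,0,0],[-0.9,0.1,0],-1]
    - [[0,0,0],[-0.8,0.08,0],-1]
    - [[0,0,-0.6],[-0.5,0.07,0],-1]
    - [[0,0,-0.62],[-0.27,-0.02,0],-1]
    - [[0,0,-0.62],[0,0,0],-1]
    - [[0,0,0],[0,0,0],-1]
    - [[0,0,0],[0,0,0],-1]

```text
clock: 24.88
ee_pos: [0.6031, 0.1248, 0.0832]
tool_rot: [0.711, -0.703, -0.0, 0.001]
force: [-0.3, 0.3, -1.3]
grip_width: 0.0588
grip_force: 65.0
```

```bash
python3 - <<'E'
from h import *
go((*cad(0,.025),.042),270.7)
E
```

```text
t24.9 at [0.6031 0.1248 0.0832] psi -89.4 w 0.059 f [-0.3  0.3 -1.3]
 turn [ 0.02 -0.   -0.02] shift now [ 0.04 -0.09  1.03] after turn [ 0.04 -0.09  1.03]
```

Lower to just above the mouth, then feel the way in.

Request:
drive_tool:
  plan:
    - [[0,0,0],[0.04,-0.09,0.3],-1]
    - [[0,0,0],[0,0,0.3],-1]
    - [[0,0,0],[0,0,0.25],-1]
    - [[0,0,0],[0,0,0.15],-1]
    - [[0,0,0],[0,0,0.05],-1]
    - [[0,0,0],[0,0,0.05],-1]
    - [[0,0,0],[0,0,0.05],-1]
    - [[0,0,0],[0,0,0],-1]

```text
clock: 25.55
ee_pos: [0.6074, 0.1225, 0.0375]
tool_rot: [0.711, -0.703, -0.0, 0.0]
force: [-0.1, -0.0, -1.3]
grip_width: 0.0583
grip_force: 66.9
```

Request:
drive_tool:
  plan:
    - [[0,0,0],[0,0,0.1],-1]
    - [[0,0,0],[0,0,0.1],-1]
    - [[0,0,0],[0,0,0.1],-1]
    - [[0,0,0],[0,0,0.05],-1]
    - [[0,0,0],[0,0,0],1]
    - [[0,0,0],[0,0,0],1]
    - [[0,0,0],[0,0,0],1]
    - [[0,0,0],[0,0,0],1]
    - [[0,0,0],[0,0,-0.3],1]
    - [[0,0,0],[0,0,-0.6],1]
    - [[0,0,0],[0,0,-0.6],-1]
    - [[0,0,0],[0,0,0],-1]
    - [[0,0,0],[0,0,0],-1]
    - [[0,0,0],[0,0,0],-1]
    - [[0,0,0],[0,0,0],-1]
    - [[0,0,0],[0,0,0],-1]
    - [[0,0,0],[0,0,0],-1]
    - [[0,0,0],[0,0,0],-1]

```text
clock: 27.05
ee_pos: [0.6073, 0.1227, 0.0833]
tool_rot: [0.711, -0.703, -0.0, 0.0]
force: [-0.2, 0.1, 0.4]
grip_width: -0.0001
grip_force: 0.0
```

Request:
drive_tool:
  plan:
    - [[0,0,0],[0,0,0.5],-1]
    - [[0,0,0],[0,0,0.4],-1]
    - [[0,0,0],[0,0,0.15],-1]
    - [[0,0,0],[0,0,0.1],-1]
    - [[0,0,0],[0,0,0.1],-1]
    - [[0,0,0],[0,0,0.08],-1]
    - [[0,0,0],[0,0,0.05],-1]
    - [[0,0,0],[0,0,0],-1]

```text
clock: 27.72
ee_pos: [0.6073, 0.1228, 0.029]
tool_rot: [0.711, -0.703, -0.0, 0.0]
force: [0.1, -0.2, -0.3]
grip_width: 0.0001
grip_force: 0.0
```

Request:
drive_tool:
  plan:
    - [[0,0,0],[0,0,0.05],-1]
    - [[0,0,0],[0,0,0.04],-1]
    - [[0,0,0],[0,0,0.04],-1]

```text
clock: 27.97
ee_pos: [0.6089, 0.1231, 0.026]
tool_rot: [0.711, -0.703, 0.001, -0.001]
force: [-9.8, -2.2, 35.9]
grip_width: -0.0
grip_force: 17.9
```

Request:
drive_tool:
  plan:
    - [[0,0,0],[0,0,0.03],-1]

```text
clock: 28.05
ee_pos: [0.6091, 0.1231, 0.0259]
tool_rot: [0.711, -0.703, 0.001, -0.002]
force: [-11.3, -2.6, 42.0]
grip_width: -0.0002
grip_force: 20.5
```

Request:
drive_tool:
  plan:
    - [[0,0,0],[0,0,0.02],-1]

```text
clock: 28.13
ee_pos: [0.6092, 0.1231, 0.0259]
tool_rot: [0.711, -0.703, 0.001, -0.002]
force: [-12.1, -3.1, 43.2]
grip_width: -0.0002
grip_force: 21.7
```

Yellow hit the hard stop at the same height. Next is green.

Request:
drive_tool:
  plan:
    - [[0,0,0],[0,0,-0.15],-1]
    - [[0,0,0],[0,0,-0.5],-1]
    - [[0,0,0],[0,0,-0.7],1]
    - [[0,0,0],[0,0,-0.7],1]
    - [[0,0,0],[0,0,-0.2],1]
    - [[0,0,0],[0,0,0],1]

```text
clock: 28.63
ee_pos: [0.6098, 0.1232, 0.1143]
tool_rot: [0.711, -0.703, 0.002, -0.002]
force: [-0.1, 0.2, 0.4]
grip_width: 0.0481
grip_force: 0.0
```

```bash
python3 - <<'E'
from h import *
look("t9"); go((.45,-.208,.05),251.3)
E
```

```text
yellow hidden
green lid (array([ 449.9, -209.3]), array([41.3, 60.2]), 71.2) depth (array([ 450.1, -207.4]), array([40.6, 59.8]), 71.2) (array([ 450.1, -207. ]), array([40.3, 59.8]), 71.3)
bar (array([ 583.6, -371.4]), array([ 26.4, 275.6]), 89.0)
t28.7 at [0.6087 0.123  0.1123] psi -89.3 w 0.056 f [-0.2  0.1 -0.8]
 turn [-0.03  0.01  3.88] shift now [8.23 4.07 1.54] after turn [9.11 1.1  1.56]
```

Request:
drive_tool:
  plan:
    - [[0,0,0],[0.35,0.17,0],1]
    - [[0,0,0],[0.75,0.37,0],1]
    - [[0,0,0],[0.85,0.42,0],1]
    - [[0,0,0],[0.85,0.42,0],1]
    - [[0,0,0],[0.85,0.42,0],1]
    - [[0,0,0],[0.85,0.42,0],1]
    - [[0,0,0],[0.85,0.42,0],1]
    - [[0,0,0],[0.85,0.42,0],1]
    - [[0,0,0],[0.85,0.42,0],1]
    - [[0,0,0],[0.75,0.4,0],1]
    - [[0,0,0],[0.43,0.19,0],1]
    - [[0,0,0.8],[0,0,0],1]
    - [[0,0,0.8],[0,0,0.3],1]
    - [[0,0,0.8],[0,0,0.5],1]
    - [[0,0,0.8],[0,0,0.4],1]
    - [[0,0,0.68],[0,0,0.2],1]
    - [[0,0,0],[0,0,0],1]
    - [[0,0,0],[0,0,0],1]

```text
clock: 30.18
ee_pos: [0.4472, -0.208, 0.0543]
tool_rot: [-0.583, 0.812, 0.001, -0.001]
force: [0.4, -0.3, 1.1]
grip_width: 0.0854
grip_force: 0.0
```

```bash
python3 - <<'E'
from h import *
go((.45,-.2077,-.022),251.3)
E
```

```text
t30.2 at [ 0.4472 -0.208   0.0543] psi -108.6 w 0.085 f [ 0.4 -0.3  1.1]
 turn [0.03 0.   0.01] shift now [-0.03 -0.07  1.91] after turn [-0.03 -0.06  1.91]
```

Request:
drive_tool:
  plan:
    - [[0,0,0],[-0.03,-0.07,0.5],1]
    - [[0,0,0],[0,0,0.7],1]
    - [[0,0,0],[0,0,0.5],1]
    - [[0,0,0],[0,0,0.2],1]
    - [[0,0,0],[0,0,0],1]
    - [[0,0,0],[0,0,0],-1]
    - [[0,0,0],[0,0,0],-1]
    - [[0,0,0],[0,0,0],-1]
    - [[0,0,0],[0,0,0],-1]
    - [[0,0,0],[0,0,0],-1]
    - [[0,0,0],[0,0,0],-1]
    - [[0,0,0],[0,0,-0.2],-1]
    - [[0,0,0],[0,0,-0.5],-1]
    - [[0,0,0],[0,0,-0.7],-1]
    - [[0,0,0],[0,0,-0.7],-1]
    - [[0,0,0],[0,0,-0.6],-1]
    - [[0,0,0],[0,0,0],-1]

```text
clock: 31.6
ee_pos: [0.4547, -0.2094, 0.0932]
tool_rot: [-0.583, 0.813, -0.004, 0.002]
force: [1.4, -0.2, -0.7]
grip_width: 0.059
grip_force: 65.2
```

```bash
python3 - <<'E'
from h import *
go((*cad(0,-.025),.042),270.7)
E
```

```text
t31.6 at [ 0.4547 -0.2094  0.0932] psi -108.7 w 0.059 f [ 1.4 -0.2 -0.7]
 turn [-0.09 -0.03 -3.88] shift now [-7.92 -1.34  1.29] after turn [-7.02 -3.91  1.28]
```

Request:
drive_tool:
  plan:
    - [[0,0,0],[-0.4,-0.07,0],-1]
    - [[0,0,0],[-0.8,-0.14,0],-1]
    - [[0,0,0],[-0.9,-0.15,0],-1]
    - [[0,0,0],[-0.9,-0.15,0],-1]
    - [[0,0,0],[-0.9,-0.15,0],-1]
    - [[0,0,0],[-0.9,-0.15,0],-1]
    - [[0,0,0],[-0.9,-0.15,0],-1]
    - [[0,0,0],[-0.9,-0.15,0],-1]
    - [[0,0,0],[-0.8,-0.14,0],-1]
    - [[0,0,0],[-0.52,-0.09,0],-1]
    - [[0,0,-0.7],[0,0,0],-1]
    - [[0,0,-0.8],[0,0,0],-1]
    - [[0,0,-0.8],[0,0,0],-1]
    - [[0,0,-0.8],[0,0,0],-1]
    - [[0,0,-0.78],[0,0,0],-1]
    - [[0,0,0],[0,0,0],-1]
    - [[0,0,0],[0,0,0],-1]

```text
clock: 33.02
ee_pos: [0.6042, 0.0748, 0.0877]
tool_rot: [0.711, -0.704, -0.0, -0.0]
force: [0.3, -0.3, -1.5]
grip_width: 0.0586
grip_force: 65.0
```

```bash
python3 - <<'E'
from h import *
go((*cad(0,-.025),.042),270.7)
E
```

```text
t33.0 at [0.6042 0.0748 0.0877] psi -89.4 w 0.059 f [ 0.3 -0.3 -1.5]
 turn [-0.    0.   -0.03] shift now [ 0.04 -0.08  1.14] after turn [ 0.04 -0.08  1.14]
```

Request:
drive_tool:
  plan:
    - [[0,0,-0.03],[0.04,-0.08,0.3],-1]
    - [[0,0,0],[0,0,0.4],-1]
    - [[0,0,0],[0,0,0.25],-1]
    - [[0,0,0],[0,0,0.15],-1]
    - [[0,0,0],[0,0,0.05],-1]
    - [[0,0,0],[0,0,0.05],-1]
    - [[0,0,0],[0,0,0.05],-1]
    - [[0,0,0],[0,0,0],-1]

```text
clock: 33.68
ee_pos: [0.6076, 0.0732, 0.0376]
tool_rot: [0.712, -0.702, 0.0, -0.0]
force: [-0.1, 0.5, -2.1]
grip_width: 0.059
grip_force: 65.0
```

In, with no contact force. Same release and press.

Request:
drive_tool:
  plan:
    - [[0,0,0],[0,0,0.1],-1]
    - [[0,0,0],[0,0,0.1],-1]
    - [[0,0,0],[0,0,0.1],-1]
    - [[0,0,0],[0,0,0.05],-1]
    - [[0,0,0],[0,0,0],1]
    - [[0,0,0],[0,0,0],1]
    - [[0,0,0],[0,0,0],1]
    - [[0,0,0],[0,0,0],1]
    - [[0,0,0],[0,0,-0.3],1]
    - [[0,0,0],[0,0,-0.6],1]
    - [[0,0,0],[0,0,-0.6],-1]
    - [[0,0,0],[0,0,0],-1]
    - [[0,0,0],[0,0,0],-1]
    - [[0,0,0],[0,0,0],-1]
    - [[0,0,0],[0,0,0],-1]
    - [[0,0,0],[0,0,0],-1]
    - [[0,0,0],[0,0,0],-1]
    - [[0,0,0],[0,0,0],-1]

```text
clock: 35.18
ee_pos: [0.6071, 0.0732, 0.0829]
tool_rot: [0.712, -0.702, -0.0, 0.0]
force: [0.2, 0.0, 0.9]
grip_width: 0.0003
grip_force: 0.0
```

Request:
drive_tool:
  plan:
    - [[0,0,0],[0,0,0.5],-1]
    - [[0,0,0],[0,0,0.4],-1]
    - [[0,0,0],[0,0,0.15],-1]
    - [[0,0,0],[0,0,0.1],-1]
    - [[0,0,0],[0,0,0.1],-1]
    - [[0,0,0],[0,0,0.08],-1]
    - [[0,0,0],[0,0,0.05],-1]
    - [[0,0,0],[0,0,0],-1]

```text
clock: 35.85
ee_pos: [0.6077, 0.0732, 0.0283]
tool_rot: [0.712, -0.702, 0.0, -0.0]
force: [0.7, -0.5, -0.5]
grip_width: -0.0001
grip_force: 0.0
```

Request:
drive_tool:
  plan:
    - [[0,0,0],[0,0,0.05],-1]
    - [[0,0,0],[0,0,0.04],-1]
    - [[0,0,0],[0,0,0.04],-1]

```text
clock: 36.1
ee_pos: [0.6091, 0.0734, 0.0259]
tool_rot: [0.712, -0.702, 0.001, -0.002]
force: [-9.9, -0.1, 38.0]
grip_width: 0.0002
grip_force: 19.0
```

Request:
drive_tool:
  plan:
    - [[0,0,0],[0,0,0.03],-1]

```text
clock: 36.18
ee_pos: [0.6093, 0.0734, 0.0259]
tool_rot: [0.712, -0.702, 0.002, -0.002]
force: [-11.9, -0.8, 43.9]
grip_width: -0.0004
grip_force: 21.9
```

Request:
drive_tool:
  plan:
    - [[0,0,0],[0,0,-0.15],-1]
    - [[0,0,0],[0,0,-0.5],-1]
    - [[0,0,0],[0,0,-0.7],1]
    - [[0,0,0],[0,0,-0.7],1]
    - [[0,0,0],[0,0,-0.7],1]
    - [[0,0,0],[0.5,0.2,-0.5],1]
    - [[0,0,0],[0.8,0.4,0],1]
    - [[0,0,0],[0.8,0.4,0],1]
    - [[0,0,0],[0.8,0.4,0],1]
    - [[0,0,0],[0.8,0.4,0],1]
    - [[0,0,0],[0.8,0.4,0],1]
    - [[0,0,0],[0,0,0],1]
    - [[0,0,0],[0,0,0],1]

```text
clock: 37.27
ee_pos: [0.5219, -0.1097, 0.1523]
tool_rot: [0.711, -0.703, 0.0, -0.0]
force: [0.8, 0.5, 0.2]
grip_width: 0.0855
grip_force: 0.0
```

```bash
python3 - <<'E'
from h import *
im,d=snap("top","t10"); hsv=cv2.cvtColor(im,cv2.COLOR_RGB2HSV)
m=np.zeros((384,512),np.uint8); m[130:260,380:435]=hsv[130:260,380:435,2]>100
c=big(m).reshape(-1,2); print("px",c.min(0),c.max(0))
# wood part: row-wise mid at z=.01
mid=[]
for v in range(150,224,3):
    u=np.where(m[v]>0)[0]
    if len(u): mid.append((u.mean(),v))
w=plane("top",mid,.010); k=np.polyfit(w[:,0],w[:,1],1); print("line y=kx+b",k,"deg",np.degrees(np.arctan(k[0])),"resid",np.std(np.polyval(k,w[:,0])-w[:,1]))
u=c[c[:,1]==c[:,1].min()].mean(0); print("tip end",plane("top",[u],.010))
t=m.copy(); t[:227]=0; print("tab z.026",rectz("top",t,.026)); tc=big(t).reshape(-1,2); print(tc.min(0),tc.max(0),plane("top",[tc.mean(0)],.026))
P=cloud("top",d); s=(t>0)&(P[...,2]>.017); print("tab depth",rect(s,P),np.nanmedian(P[s],0))
sd,_=snap("side","s10"); go((.47,-.36,.05),179)
E
```

```text
px [380 147] [421 259]
line y=kx+b [-0.05710356 -0.3232647 ] deg -3.2682438560193785 resid 0.010146562545399994
tip end [[ 0.7214693  -0.37505509  0.01      ]]
tab z.026 (array([ 434.7, -344.7]), array([ 92.5, 107.1]), 0.8)
[380 227] [416 259] [[ 0.4406352  -0.33993587  0.026     ]]
tab depth (array([ 451. , -125.8]), array([49.9, 41.7]), 88.9) [ 0.45187169 -0.12481833  0.69873759]
t37.4 at [ 0.5226 -0.108   0.1521] psi -89.2 w 0.085 f [ 0.   0.3 -0.3]
 turn [-1.000e-02  1.000e-02  1.836e+01] shift now [6.28 1.41 2.55] after turn [ 1.21 -6.32  2.55]
```

View pics/t10.png

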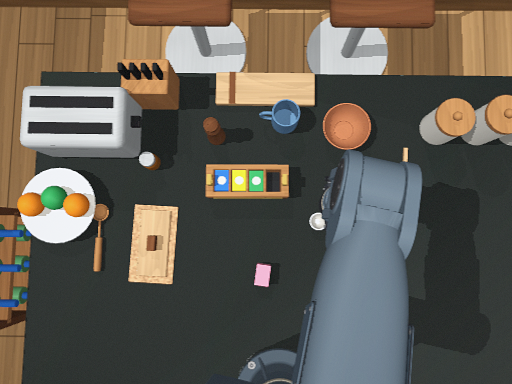

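View pics/s10.png

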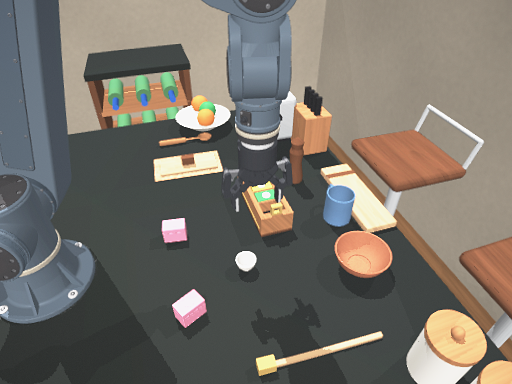

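Top view: the blue, yellow and green lids are flush in the caddy and the cover is on the mat. There is no red anywhere. Side view: the bar hasn't moved, with its tab at (266,366) and tip at (382,336). I'll measure it from the unobstructed top image.

```bash
python3 - <<'E'
from h import *
im=cv2.imread("pics/t0.png" if 0 else "pics/top0.png")[:,:,::-1].copy(); hsv=cv2.cvtColor(im,cv2.COLOR_RGB2HSV); P=cloud("top",np.load("pics/top0.npy"))
m=np.zeros((384,512),np.uint8); m[130:250,385:430]=hsv[130:250,385:430,2]>90
ks=range(150,226,3); mid=[(np.average(np.arange(385,430),weights=(im[v,385:430].sum(1).astype(float)-90).clip(0)),v) for v in ks]
w=plane("top",mid,.010); k=np.polyfit(w[:,0],w[:,1],1); print("deg",np.degrees(np.arctan(k[0])),"resid",np.std(np.polyval(k,w[:,0])-w[:,1]),"y at .465",np.polyval(k,.465))
c=big(m).reshape(-1,2); print("px",c.min(0),c.max(0)); u=c[c[:,1]==c[:,1].min()].mean(0); print("tip",plane("top",[u],.01))
t=m.copy(); t[:228]=0; tc=big(t).reshape(-1,2); print(tc.min(0),tc.max(0)); print("tab z.026",rectz("top",t,.026),"z.02",rectz("top",t,.02))
s=(t>0)&(P[...,2]>.017)&(P[...,2]<.035); print("tab depth",rect(s,P),s.sum(),np.nanmedian(P[s],0))
im=cv2.imread("pics/s10.png")[:,:,::-1].copy(); hsv=cv2.cvtColor(im,cv2.COLOR_RGB2HSV); Q=cloud("side",np.load("pics/s10.npy"))
s=np.zeros((384,512),bool); s[350:384,245:300]=hsv[350:384,245:300,2]>90; s&=(Q[...,2]>.022)&(Q[...,2]<.032); print("side tab top",rect(s,Q),s.sum())
s=np.zeros((384,512),bool); s[325:384,300:395]=hsv[325:384,300:395,2]>90; s&=(Q[...,2]>.006)&(Q[...,2]<.016); print("side wood top",rect(s,Q),s.sum())
E
```

```text
deg -1.1877049591595488 resid 0.00023426257872742688 y at .465 -0.3728476250940393
px [398 147] [409 239]
tip [[ 0.7214693  -0.37505509  0.01      ]]
[398 228] [409 239]
tab z.026 (array([ 462.3, -361. ]), array([31.9, 32.8]), 0.8) z.02 (array([ 462.3, -363. ]), array([32.1, 33. ]), 0.8)
tab depth (array([ 462.3, -362.3]), array([32. , 25.5]), 0.8) 109 [ 0.4610282  -0.36259457  0.02489961]
side tab top (array([ 461.1, -364.9]), array([24.4, 37. ]), 87.0) 240
side wood top (array([ 624.4, -372.6]), array([ 12.3, 186.9]), 87.2) 452
```

```bash
python3 - <<'E'
from h import *
im=cv2.imread("pics/top0.png")[:,:,::-1].copy(); g=im.astype(float).sum(2); P=cloud("top",np.load("pics/top0.npy"))
mid=[]
for v in range(150,226,3):
    r=(g[v,395:415]-150).clip(0); mid.append((395+(r*np.arange(20)).sum()/r.sum(),v))
w=plane("top",mid,.010); k=np.polyfit(w[:,0],w[:,1],1); print("deg",np.degrees(np.arctan(k[0])),"resid",np.std(np.polyval(k,w[:,0])-w[:,1]),"y at .465",np.polyval(k,.465))
mid=[]
for v in range(230,239,1):
    r=(g[v,390:418]-150).clip(0); mid.append((390+(r*np.arange(28)).sum()/r.sum(),v))
print(plane("top",mid,.026).round(4))
im=cv2.imread("pics/s10.png")[:,:,::-1].copy(); g=im.astype(float).sum(2); Q=cloud("side",np.load("pics/s10.npy"))
s=np.zeros((384,512),bool); s[325:384,300:395]=g[325:384,300:395]>300; s&=(Q[...,2]>.006)&(Q[...,2]<.016); q=Q[s]; k=np.polyfit(q[:,0],q[:,1],1); print("side deg",np.degrees(np.arctan(k[0])),"y .465",np.polyval(k,.465),q[:,0].min(),q[:,0].max())
E
```

```text
deg -2.4304799008831988 resid 0.00019307579352089918 y at .465 -0.3648002971949593
[[ 0.4725 -0.3629  0.026 ]
 [ 0.4696 -0.363   0.026 ]
 [ 0.4667 -0.363   0.026 ]
 [ 0.4638 -0.3627  0.026 ]
 [ 0.4609 -0.3629  0.026 ]
 [ 0.458  -0.3628  0.026 ]
 [ 0.4551 -0.3628  0.026 ]
 [ 0.4522 -0.3629  0.026 ]
 [ 0.4493 -0.3626  0.026 ]]
side deg -2.5888218268727488 y .465 -0.3654623716549437 0.5308541559824036 0.7175951629222206
```

```bash
python3 - <<'E'
from h import *
go((.4637,-.364,.03),177.5)
E
```

```text
t37.4 at [ 0.5226 -0.108   0.1521] psi -89.2 w 0.085 f [ 0.   0.3 -0.3]
 turn [-1.000e-02  1.000e-02  1.866e+01] shift now [6.38 1.57 3.05] after turn [ 1.19 -6.46  3.05]
```

Request:
drive_tool:
  plan:
    - [[0,0,0],[0.4,0.1,0],1]
    - [[0,0,0],[0.8,0.2,0],1]
    - [[0,0,0],[0.9,0.22,0],1]
    - [[0,0,0],[0.9,0.22,0],1]
    - [[0,0,0],[0.9,0.22,0],1]
    - [[0,0,0],[0.9,0.22,0],1]
    - [[0,0,0],[0.8,0.2,0],1]
    - [[0,0,0],[0.5,0.13,0],1]
    - [[0,0,0],[0.28,0.06,0],1]
    - [[0,0,0],[0,0,0],1]

```text
clock: 38.2
ee_pos: [0.4634, -0.3653, 0.1513]
tool_rot: [0.712, -0.702, -0.0, 0.0]
force: [-0.6, 0.7, -1.5]
grip_width: 0.0852
grip_force: 0.0
```

Request:
drive_tool:
  plan:
    - [[0,0,0.86],[0,0,0],1]
    - [[0,0,0.99],[0,0,0],1]
    - [[0,0,0.99],[0,0,0],1]
    - [[0,0,0.99],[0,0,0],1]
    - [[0,0,0.99],[0,0,0.2],1]
    - [[0,0,0.99],[0,0,0.2],1]
    - [[0,0,0.99],[0,0,0.2],1]
    - [[0,0,0.99],[0,0,0.2],1]
    - [[0,0,0.99],[0,0,0.2],1]
    - [[0,0,0.99],[0,0,0.2],1]
    - [[0,0,0.99],[0,0,0.2],1]
    - [[0,0,0.99],[0,0,0.2],1]
    - [[0,0,0.99],[0,0,0.2],1]
    - [[0,0,0.99],[0,0,0.2],1]
    - [[0,0,0.99],[0,0,0],1]
    - [[0,0,0.99],[0,0,0],1]
    - [[0,0,0.99],[0,0,0],1]
    - [[0,0,0.99],[0,0,0],1]
    - [[0,0,0.97],[0,0,0],1]
    - [[0,0,0],[0,0,0],1]

```text
clock: 39.87
ee_pos: [0.4641, -0.3623, 0.0719]
tool_rot: [0.022, 1.0, 0.0, 0.0]
force: [0.0, 0.1, 0.5]
grip_width: 0.0853
grip_force: 0.0
```

```bash
python3 - <<'E'
from h import *
go((.4637,-.364,-.037),177.5)
im,d=env.read_camera("side"); Q=cloud("side",d); g=im.astype(float).sum(2)
s=np.zeros((384,512),bool); s[325:384,245:395]=g[325:384,245:395]>300
w=s&(Q[...,2]>.006)&(Q[...,2]<.016); w[:,:300]=0; q=Q[w]; k=np.polyfit(q[:,0],q[:,1],1); print("side deg",np.degrees(np.arctan(k[0])),"y .465",np.polyval(k,.465),q[:,0].max())
print("tab",rect(s&(Q[...,2]>.022)&(Q[...,2]<.032)&(np.arange(512)<300),Q))
E
```

```text
t39.9 at [ 0.4641 -0.3623  0.0719] psi 177.4 w 0.085 f [0.  0.1 0.5]
 turn [ 0.01  0.   -0.01] shift now [ 0.01 -0.05  2.72] after turn [ 0.01 -0.04  2.72]
side deg -2.458500148805394 y .465 -0.36588250425378804 0.7168921863974258
tab (array([ 460.5, -364.8]), array([24.4, 35.6]), 87.6)
```

Request:
drive_tool:
  plan:
    - [[0,0,0],[0,-0.05,0.5],1]
    - [[0,0,0],[0,0,0.7],1]
    - [[0,0,0],[0,0,0.7],1]
    - [[0,0,0],[0,0,0.5],1]
    - [[0,0,0],[0,0,0.2],1]
    - [[0,0,0],[0,0,0.1],1]
    - [[0,0,0],[0,0,0],1]
    - [[0,0,0],[0,0,0],-1]
    - [[0,0,0],[0,0,0],-1]
    - [[0,0,0],[0,0,0],-1]
    - [[0,0,0],[0,0,0],-1]
    - [[0,0,0],[0,0,0],-1]
    - [[0,0,0],[0,0,0],-1]
    - [[0,0,0],[0,0,0],-1]
    - [[0,0,0],[0,0,0],-1]
    - [[0,0,0],[0,0,0],-1]

```text
clock: 41.25
ee_pos: [0.4633, -0.3665, -0.0353]
tool_rot: [0.022, 1.0, -0.0, 0.001]
force: [-0.9, 0.2, 6.0]
grip_width: 0.0227
grip_force: 60.1
```

Request:
drive_tool:
  plan:
    - [[0,0,0],[0,0,-0.2],-1]
    - [[0,0,0],[0,0,-0.5],-1]
    - [[0,0,0],[0,0,-0.7],-1]
    - [[0,0,0],[0,0,-0.7],-1]
    - [[0,0,0],[0,0,-0.7],-1]
    - [[0,0,0],[0,0,-0.3],-1]
    - [[0,0,0],[0,0,0],-1]

```text
clock: 41.83
ee_pos: [0.4644, -0.3674, 0.0918]
tool_rot: [0.022, 1.0, -0.002, 0.002]
force: [0.6, 0.2, -0.5]
grip_width: 0.0227
grip_force: 59.2
```

Request:
drive_tool:
  plan:
    - [[0,0,-0.6],[0,0,0],-1]
    - [[0,0,-0.9],[0,0,0],-1]
    - [[0,0,-0.99],[0,0,0],-1]
    - [[0,0,-0.99],[0,0,0],-1]
    - [[0,0,-0.99],[0,0,0],-1]
    - [[0,0,-0.99],[0,0,0],-1]
    - [[0,0,-0.99],[0,0,0],-1]
    - [[0,0,-0.99],[0,0,0],-1]
    - [[0,0,-0.99],[0,0,0],-1]
    - [[0,0,-0.99],[0,0,0],-1]
    - [[0,0,-0.99],[0,0,0],-1]
    - [[0,0,-0.99],[0,0,0],-1]
    - [[0,0,-0.99],[0,0,0],-1]
    - [[0,0,-0.99],[0,0,0],-1]
    - [[0,0,-0.99],[0,0,0],-1]
    - [[0,0,-0.99],[0,0,0],-1]
    - [[0,0,-0.99],[0,0,0],-1]
    - [[0,0,-0.99],[0,0,0],-1]
    - [[0,0,-0.99],[0,0,0],-1]
    - [[0,0,-0.4],[0,0,0],-1]

```text
clock: 43.5
ee_pos: [0.4622, -0.3657, 0.0868]
tool_rot: [0.716, -0.698, -0.001, 0.0]
force: [0.0, 0.3, -0.4]
grip_width: 0.0226
grip_force: 59.2
```

```bash
python3 - <<'E'
from h import *
p=cad(0,-.405); print(p); go((*p,.041),270.72)
E
```

```text
[ 0.61228925 -0.30676802]
t43.5 at [ 0.4622 -0.3657  0.0868] psi -88.5 w 0.023 f [ 0.   0.3 -0.4]
 turn [0.02 0.01 0.15] shift now [-1.38 -3.79  1.14] after turn [-1.43 -3.77  1.15]
```

Request:
drive_tool:
  plan:
    - [[0,0,0],[-0.14,-0.4,0],-1]
    - [[0,0,0],[-0.3,-0.8,0],-1]
    - [[0,0,0],[-0.3,-0.8,0],-1]
    - [[0,0,0],[-0.3,-0.8,0.1],-1]
    - [[0,0,0],[-0.2,-0.6,0.2],-1]
    - [[0,0,0.15],[-0.14,-0.39,0.3],-1]
    - [[0,0,0],[0,0,0.3],-1]
    - [[0,0,0],[0,0,0.2],-1]
    - [[0,0,0],[0,0,0],-1]
    - [[0,0,0],[0,0,0],-1]

```text
clock: 44.33
ee_pos: [0.6125, -0.3076, 0.0431]
tool_rot: [0.71, -0.705, -0.001, 0.0]
force: [0.3, -0.2, -1.3]
grip_width: 0.023
grip_force: 59.2
```

```bash
python3 - <<'E'
from h import *
p=cad(0,-.405); go((*p,.041),270.72)
a,d=snap("side","s11"); snap("top","t11")
o=env.observe()["ee_pos"]; print(proj("side",[o[0],o[1]+.258,.08]))
cv2.imwrite("pics/c11.png",cv2.resize(a[170:370,210:410],(600,600),interpolation=cv2.INTER_NEAREST)[:,:,::-1])
E
```

```text
t44.3 at [ 0.6125 -0.3076  0.0431] psi -89.6 w 0.023 f [ 0.3 -0.2 -1.3]
 turn [ 0.02  0.01 -0.06] shift now [-0.02  0.01  0.05] after turn [-0.02  0.01  0.05]
[[283.47716949 218.95619646]]
```

View pics/c11.png

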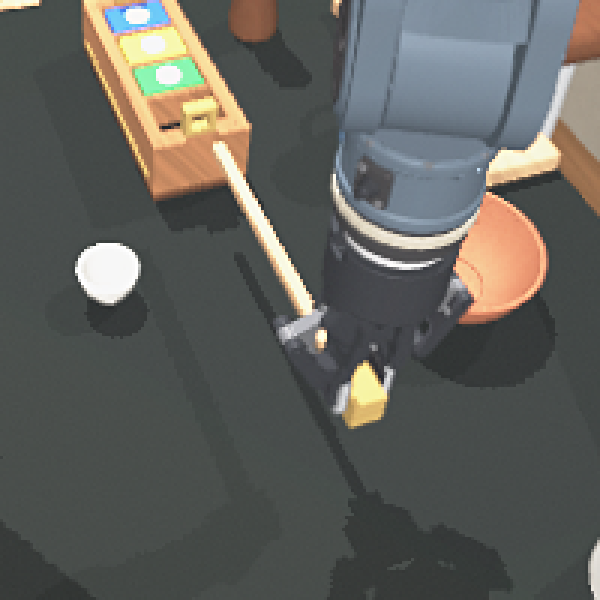

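The bar tip shows at about (283,220), against a predicted (283.5,219), right in front of the eyelet. I'll fit the bar's line from the depth.

```bash
cat >> h.py <<'E'
def barfit(im,d):
    Q=cloud("side",d); g=im.astype(float).sum(2); hsv=cv2.cvtColor(im,cv2.COLOR_RGB2HSV)
    s=(g>330)&(hsv[...,0]<30)&(hsv[...,1]>50)&(hsv[...,1]<150)&(abs(Q[...,0]-.61)<.03)&(Q[...,1]<-.03)&(Q[...,1]>-.22)&(Q[...,2]>.05)&(Q[...,2]<.11)
    q=Q[s]; kx=np.polyfit(q[:,1],q[:,0],1); kz=np.polyfit(q[:,1],q[:,2],1)
    print(len(q),"yaw off y %.2f deg, pitch %.2f"%(-np.degrees(kx[0]),np.degrees(kz[0])),"x,z of visible faces at y=-.05:",np.polyval(kx,-.05).round(4),np.polyval(kz,-.05).round(4),"ymax",q[:,1].max().round(4))
E
python3 - <<'E'
from h import *
im=cv2.imread("pics/s11.png")[:,:,::-1].copy(); d=np.load("pics/s11.npy"); barfit(im,d)
# px edges of bar near tip and its direction vs hole
g=im.astype(int).sum(2)
for v in (222,226,232,240): print(v,[ (u,int(g[v,u])) for u in range(278,300)])
o=env.observe()["ee_pos"]; dirn=np.array([-np.sin(YAW),np.cos(YAW)])
for z in (.073,.083):
  print(z,proj("side",[[*(cad(sx,-.405)+dirn*L),z] for L in (.1,.2,.255) for sx in(-.005,.005)]).round(1).tolist())
E
```

```text
106 yaw off y 0.46 deg, pitch 0.07 x,z of visible faces at y=-.05: 0.606 0.0849 ymax -0.0504
222 [(278, 466), (279, 466), (280, 458), (281, 471), (282, 596), (283, 718), (284, 732), (285, 731), (286, 741), (287, 610), (288, 422), (289, 409), (290, 426), (291, 450), (292, 361), (293, 222), (294, 224), (295, 227), (296, 228), (297, 227), (298, 225), (299, 228)]
226 [(278, 440), (279, 449), (280, 449), (281, 450), (282, 452), (283, 477), (284, 472), (285, 720), (286, 734), (287, 731), (288, 742), (289, 613), (290, 455), (291, 457), (292, 274), (293, 222), (294, 225), (295, 228), (296, 228), (297, 228), (298, 231), (299, 229)]
232 [(278, 244), (279, 233), (280, 220), (281, 181), (282, 181), (283, 168), (284, 145), (285, 142), (286, 228), (287, 486), (288, 680), (289, 739), (290, 732), (291, 741), (292, 738), (293, 158), (294, 179), (295, 230), (296, 230), (297, 223), (298, 227), (299, 229)]
240 [(278, 172), (279, 173), (280, 171), (281, 169), (282, 173), (283, 170), (284, 173), (285, 173), (286, 177), (287, 168), (288, 178), (289, 163), (290, 248), (291, 415), (292, 612), (293, 746), (294, 733), (295, 735), (296, 754), (297, 533), (298, 198), (299, 220)]
0.073 [[304.8, 267.7], [308.8, 266.6], [288.3, 236.9], [292.0, 236.0], [280.3, 222.0], [283.9, 221.2]]
0.083 [[305.2, 264.9], [309.3, 263.8], [288.5, 234.1], [292.3, 233.2], [280.5, 219.3], [284.1, 218.4]]
```

Request:
drive_tool:
  plan:
    - [[0,0,-0.06],[0,-0.03,0.05],-1]
    - [[0,0,0],[0,0,0.03],-1]
    - [[0,0,0],[-0.3,0,0],-1]
    - [[0,0,0],[-0.4,0,0],-1]
    - [[0,0,0],[-0.3,0,0],-1]
    - [[0,0,0],[0,0,0],-1]
    - [[0,0,0],[0,0,0],-1]

```text
clock: 45.02
ee_pos: [0.6141, -0.2663, 0.0411]
tool_rot: [0.712, -0.702, 0.0, -0.0]
force: [0.2, 0.1, -0.8]
grip_width: 0.023
grip_force: 59.2
```

```bash
python3 - <<'E'
from h import *
p=cad(0,-.15); go((*p,.040),270.72)
a,d=snap("side","s12"); barfit(a,d)
E
```

```text
t45.0 at [ 0.6141 -0.2663  0.0411] psi -89.2 w 0.023 f [ 0.2  0.1 -0.8]
 turn [-0.   -0.    0.02] shift now [-5.36  0.05  0.03] after turn [-5.36  0.06  0.03]
107 yaw off y 1.29 deg, pitch -0.42 x,z of visible faces at y=-.05: 0.6054 0.0823 ymax -0.0311
```

Request:
drive_tool:
  plan:
    - [[0,0,0],[-0.3,0.03,0.02],-1]
    - [[0,0,0],[-0.5,0,0],-1]
    - [[0,0,0],[-0.5,0,0],-1]
    - [[0,0,0],[-0.5,0,0],-1]
    - [[0,0,0],[-0.5,0,0],-1]
    - [[0,0,0],[-0.5,0,0],-1]
    - [[0,0,0],[-0.5,0,0],-1]
    - [[0,0,0],[-0.5,0,0],-1]
    - [[0,0,0],[-0.5,0,0],-1]
    - [[0,0,0],[-0.3,0,0],-1]
    - [[0,0,0],[0,0,0],-1]

```text
clock: 45.98
ee_pos: [0.6102, -0.0815, 0.0399]
tool_rot: [0.712, -0.702, -0.0, -0.0]
force: [-0.2, -0.4, -1.0]
grip_width: 0.0227
grip_force: 59.2
```

```bash
python3 - <<'E'
from h import *
p=cad(0,-.15); go((*p,.040),270.72)
a,d=snap("side","s13")
cv2.imwrite("pics/c13.png",cv2.resize(a[140:290,220:370],(600,600),interpolation=cv2.INTER_NEAREST)[:,:,::-1])
E
```

```text
t46.0 at [ 0.6102 -0.0815  0.0399] psi -89.1 w 0.023 f [-0.2 -0.4 -1. ]
 turn [0.   0.01 0.03] shift now [-0.74  0.02 -0.  ] after turn [-0.74  0.02 -0.  ]
```

View pics/c13.png

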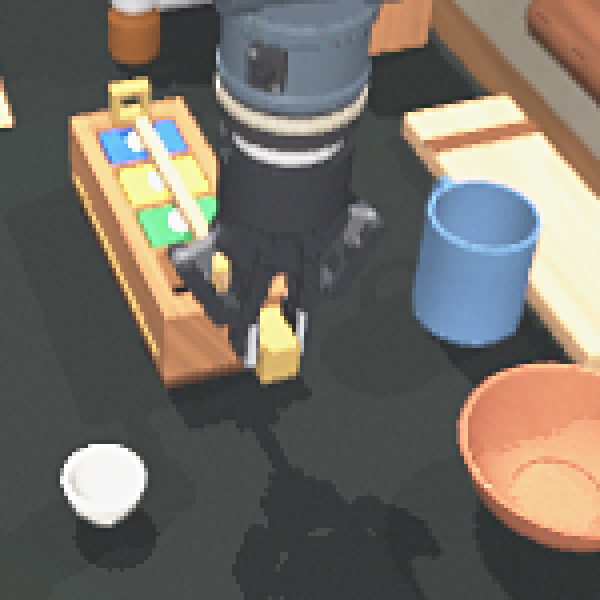

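The bar runs over the lids, with its tip at crop (143,118) just short of the far eyelet at (129,101). Checking sideways alignment before going through.

```bash
python3 - <<'E'
from h import *
im=cv2.imread("pics/s13.png")[:,:,::-1].copy(); Q=cloud("side",np.load("pics/s13.npy")); hsv=cv2.cvtColor(im,cv2.COLOR_RGB2HSV)
# top-face centre of bar by height
s=(Q[...,2]>.082)&(Q[...,2]<.094)&(Q[...,1]>.02)&(Q[...,1]<.19)&(abs(Q[...,0]-.607)<.012); q=Q[s]
C=q[:,:2]-C0; c,sn=np.cos(YAW),np.sin(YAW); cx=c*C[:,0]+sn*C[:,1]; cy=-sn*C[:,0]+c*C[:,1]
for a in np.arange(-.06,.09,.02):
    m=(cy>a)&(cy<a+.02)
    if m.any(): print("cy %.2f n%d cx mean %.4f min %.4f max %.4f z %.4f"%(a+.01,m.sum(),cx[m].mean(),cx[m].min(),cx[m].max(),q[m,2].mean()))
e=(Q[...,2]>.07)&(Q[...,2]<.1)&(Q[...,1]>.193)&(Q[...,1]<.215)&(abs(Q[...,0]-.607)<.025); e=Q[e]; print("eyeL x range",e[:,0].min(),e[:,0].max(),e[:,0].mean(),"caddy x",cad(0,.1)[0])
print("tip cy",cy.max())
E
```

```text
cy -0.05 n21 cx mean -0.0017 min -0.0064 max 0.0035 z 0.0858
cy -0.03 n17 cx mean -0.0019 min -0.0071 max 0.0027 z 0.0859
cy -0.01 n19 cx mean -0.0024 min -0.0072 max 0.0036 z 0.0862
cy 0.01 n20 cx mean -0.0025 min -0.0076 max 0.0036 z 0.0857
cy 0.03 n15 cx mean -0.0028 min -0.0068 max 0.0024 z 0.0859
cy 0.05 n18 cx mean -0.0028 min -0.0077 max 0.0032 z 0.0861
cy 0.07 n12 cx mean -0.0029 min -0.0074 max 0.0027 z 0.0856
eyeL x range 0.5889265731418274 0.6200541964397249 0.6041664852445843 caddy x 0.6059433960116647
tip cy 0.07680379349037945
```

Request:
drive_tool:
  plan:
    - [[0,0,0.05],[-0.1,0,0],-1]
    - [[0,0,0],[-0.15,0,0],-1]
    - [[0,0,0],[-0.15,0,0],-1]
    - [[0,0,0],[-0.15,0,0],-1]
    - [[0,0,0],[-0.1,0,0],-1]
    - [[0,0,0],[0,0,0],-1]

```text
clock: 46.53
ee_pos: [0.6102, -0.0571, 0.0399]
tool_rot: [0.71, -0.704, -0.0, -0.0]
force: [0.3, -0.3, -0.2]
grip_width: 0.0229
grip_force: 59.2
```

Request:
drive_tool:
  plan:
    - [[0,0,0],[-0.1,0,0],-1]
    - [[0,0,0],[-0.1,0,0],-1]
    - [[0,0,0],[-0.1,0,0],-1]
    - [[0,0,0],[-0.1,0,0],-1]
    - [[0,0,0],[0,0,0],-1]

```text
clock: 46.95
ee_pos: [0.61, -0.0411, 0.0399]
tool_rot: [0.71, -0.704, -0.0, -0.0]
force: [0.9, -0.1, 0.1]
grip_width: 0.0227
grip_force: 59.2
```

```bash
python3 - <<'E'
from h import *
p=cad(0,-.13); go((*p,.040),270.72)
E
```

```text
t47.0 at [ 0.61   -0.0411  0.0399] psi -89.5 w 0.023 f [ 0.9 -0.1  0.1]
 turn [ 0.    0.   -0.04] shift now [-0.23  0.03 -0.  ] after turn [-0.23  0.03 -0.  ]
```

Request:
drive_tool:
  plan:
    - [[0,0,0],[-0.06,0,0],-1]
    - [[0,0,0],[-0.06,0,0],-1]
    - [[0,0,0],[0,0,0],-1]

```text
clock: 47.2
ee_pos: [0.61, -0.0367, 0.0399]
tool_rot: [0.71, -0.704, -0.0, -0.0]
force: [-0.4, 0.4, -1.1]
grip_width: 0.0229
grip_force: 59.2
```

Request:
drive_tool:
  plan:
    - [[0,0,0],[-0.05,0,0],-1]
    - [[0,0,0],[0,0,0],-1]

```text
clock: 47.37
ee_pos: [0.61, -0.0349, 0.0399]
tool_rot: [0.71, -0.704, -0.0, -0.0]
force: [1.1, 0.0, 0.2]
grip_width: 0.023
grip_force: 59.2
```

Request:
drive_tool:
  plan:
    - [[0,0,0],[-0.04,0,0],-1]
    - [[0,0,0],[0,0,0],-1]

```text
clock: 47.53
ee_pos: [0.61, -0.0333, 0.0399]
tool_rot: [0.71, -0.704, -0.0, -0.0]
force: [0.3, -0.4, -0.4]
grip_width: 0.023
grip_force: 59.2
```

Request:
drive_tool:
  plan:
    - [[0,0,0],[-0.04,0,0],-1]
    - [[0,0,0],[0,0,0],-1]

```text
clock: 47.7
ee_pos: [0.61, -0.0317, 0.0399]
tool_rot: [0.71, -0.704, -0.0, -0.0]
force: [0.9, 0.2, -0.2]
grip_width: 0.0227
grip_force: 59.2
```

Request:
drive_tool:
  plan:
    - [[0,0,0],[-0.04,0,0],-1]
    - [[0,0,0],[0,0,0],-1]

```text
clock: 47.87
ee_pos: [0.61, -0.0304, 0.0399]
tool_rot: [0.71, -0.704, 0.0, 0.0]
force: [0.5, -1.9, -0.4]
grip_width: 0.0226
grip_force: 59.2
```

Request:
drive_tool:
  plan:
    - [[0,0,0],[-0.03,0,0],-1]
    - [[0,0,0],[0,0,0],-1]

```text
clock: 48.03
ee_pos: [0.61, -0.0305, 0.0399]
tool_rot: [0.71, -0.704, 0.001, 0.001]
force: [-0.2, -7.1, -0.7]
grip_width: 0.0228
grip_force: 59.2
```

The tab is up against the eyelet (7 N). Lower a little, release and retreat.

Request:
drive_tool:
  plan:
    - [[0,0,0],[0.02,0,0.05],-1]
    - [[0,0,0],[0,0,0.04],-1]
    - [[0,0,0],[0,0,0],-1]
    - [[0,0,0],[0,0,0],1]
    - [[0,0,0],[0,0,0],1]
    - [[0,0,0],[0,0,0],1]
    - [[0,0,0],[0,0,0],1]
    - [[0,0,0],[0,0,0],1]
    - [[0,0,0],[0,0,0],1]
    - [[0,0,0],[0.1,0,-0.3],1]
    - [[0,0,0],[0,0,-0.7],1]
    - [[0,0,0],[0,0,-0.8],1]
    - [[0,0,0],[0,0,-0.8],1]
    - [[0,0,0],[0.7,0.3,-0.4],1]
    - [[0,0,0],[0.8,0.4,0],1]
    - [[0,0,0],[0.8,0.4,0],1]
    - [[0,0,0],[0.8,0.4,0],1]
    - [[0,0,0],[0.8,0.4,0],1]
    - [[0,0,0],[0,0,0],1]
    - [[0,0,0],[0,0,0],1]

```text
clock: 49.7
ee_pos: [0.5345, -0.192, 0.1565]
tool_rot: [0.709, -0.705, 0.0, -0.0]
force: [-0.1, 0.3, -0.3]
grip_width: 0.0855
grip_force: 0.0
```

```bash
python3 - <<'E'
from h import *
a,d=snap("side","s14"); b,e=snap("top","t14")
cv2.imwrite("pics/c14.png",np.hstack([cv2.resize(a[140:260,140:310],(400,300),interpolation=cv2.INTER_NEAREST),cv2.resize(b[140:290,110:310],(400,300),interpolation=cv2.INTER_NEAREST)])[:,:,::-1])
T=cloud("top",e)
for nm,u,v in(("blue",216,181),("yel",233,181),("green",250,181)): print(nm,np.nanmedian(T[172:177,u-3:u+4,2]),np.nanmedian(T[186:191,u-3:u+4,2]))
E
```

```text
blue 0.06501756018067022 0.06422327085828995
yel 0.06478085315812422 0.0647678595324871
green 0.06485444301978584 0.06476448023306951
```

View pics/c14.png

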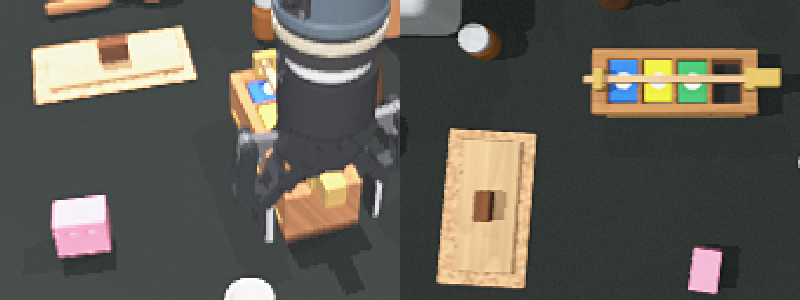

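The picture shows the bar through both eyelets with its tab against the right-hand one (about (757,77) in the top crop). All three lids are flush, and the cover lies flat on the mat. Handing in.

```bash
python3 -c "
from workcell import env
print(env.sign_off())"
```

```text
the job is handed in; nothing more can be done
None
```

The job is handed in, with no verdict returned: the cover lies flat on the cork mat, the blue, yellow and green cassettes are pressed flush (there was no red one), and the bar is through both eyelets with its tab against the near one.

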